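# Make up the mounting kit and the repair kit

### The job

Make up two kits from the five stock parts in the row at the front of the table. The mounting kit goes in the tray with two equal bays: the white putty jar upright in one bay and the small bronze medallion lying flat in the other. The repair kit goes in the three-bay tray: the marker lying flat lengthwise in the long bay, and the white glue bottle and the red plug with three pins each upright in a square bay of its own, either one; everything stands flat on the tray floors, let go and at rest.

Things in the scene. Friction and masses are not known exactly. Their poses are not given: they have to be found in the camera images.
- putty_jar_mid (a point): White open putty jar standing upright, round, 52 mm across, 58 mm tall, about 0.11 kg. This point lies on its axis half-way up, 29 mm above its foot; z is its axis.
- medal_mid (a point): Small bronze medallion lying flat, a disc 55 mm across and 10 mm thick, about 0.14 kg (a much larger one, 115 mm, and other things at the back are not wanted). This point is its centre, 5 mm above the underside; z is its axis. Take it by the rim.
- glue_mid (a point): White glue bottle with red nozzle, upright, 131 mm tall, 0.15 kg. Round body 45 mm across, straight up to about 90 mm above the foot; then shoulder and nozzle (24 mm across). Point: on the axis half-way up, 65.5 mm above the foot; z is the axis. Holding it 80 to 88 mm above the foot keeps the nozzle clear of a palm. So tall that it hinders a hand working low beside it: best put in last.
- plug_mid (a point): Red plug standing upright, a round body 36 mm across and 40 mm tall with three thin steel pins on top (50 mm in all), about 0.03 kg. This point is on the axis half-way up the body, 20 mm above the foot; z is its axis. Hold it round the body.
- marker_mid (a point): Black marker pen with a white middle lying flat, 124 mm long, 18 mm wide, 20 mm high, about 0.02 kg. This point is its centre, 9 mm above its underside; y runs along its length, z up. Pinch it across at the middle.
- mount_tray: Shallow fixed plywood tray, light wooden floor, two equal bays; 123 (x) by 162 (y) mm outside. Origin: centre of its underside; x away from the robot at yaw 0, y along its length. Floor 8 mm above the table, rim 18 mm, divider 17 mm; walls 4 mm thick. Bays 115 (x) by 75 (y) mm inside, centred at x = 0, y = +39.5 and -39.5 mm.
- repair_tray: Shallow fixed plywood tray, light wooden floor, three bays; 150 (x) by 148 (y) mm outside. Origin: centre of its underside; x away from the robot at yaw 0. Floor 8 mm above the table, rim 18 mm, dividers 17 mm; walls 4 mm thick. Long bay, on the -x side: 70 (x) by 140 (y) mm inside, centre x = -36, y = 0. Two square bays, on the +x side: 68 by 68 mm inside, centres x = +37, y = +36 and -36 mm.
Not all that is in view belongs to the job. What is shaped like the part that bears medal_mid but orange is not meant. Several things look just like the part that bears glue_mid: the one meant starts farthest to the robot's left.

How it is judged:
By the outcome, as a careful person would: the job done as asked, in the order asked, and still so for the second after the job is handed in, with the robot touching nothing.
It also fails if it takes over 120 s, if anything falls off the work surface, if the arm or the gripper's body presses on something with over 40 N, if the wrist force passes 120 N, or if a joint passes its speed limit or range.

### The arm

A 6-joint arm with a two-finger parallel gripper is mounted at the origin on a cart in front of the work surface, level with it; the furniture and walls round the work are solid. World frame = base frame: x ahead of the robot, y to its left, z up, the work surface at z = 0. Lengths are in m, angles in degrees, forces in N, time in s.
With the tool pointing down it reaches from about 0.35 to 0.875 m from the base axis. Payload 4.2 kg.
Tool frame: the origin (TCP) lies on the centre line of the jaws, within the pads' length; the fingertips stand 11 mm ahead of it and the grasp point (between the pads) lies 8 mm behind it; y points along the fingers, z is the direction in which the jaws open and shut, and the axes are right-handed (so a half turn about y gives the same grasp; the last joint's range is limited). The gripper opens to 87 mm and grips with 3 to 60 N. Pads are 19 mm wide; open, the fingers measure 117 mm over their backs; the gripper's body (75 mm by 190 mm) begins 51 mm behind the grasp point.
Start: joints at [83.801, 22.042, 0.453, 0, -68.411, -14.817], TCP at [0.224, 0.583, 0.234] pointing down, gripper open.
Joint ranges: [-179.83, 179.83], [-69.29, 118.12], [-61.27, 80.66], [-181.25, 117.63], [-171.15, -9.14], [-177.46, 177.46]. Speed limits (degrees/s): [159.86, 159.86, 180, 180, 180, 180].

### API

Orientations are given as a 3x3 rotation matrix whose columns are the frame's x, y, z axes.
In Python, from station import r, optics gives the robot as it stands. The module is installed in compiled form; this text tells all that it offers.
- The arm moves only by the tool step_arm, never from a script. Its argument "moves" is a list that holds one entry, the list of rows, each a list of 7 numbers: the turn, a rotation vector about the tool's x, y, z in rad, then the shift along the tool's x, y, z in cm, then the opening in per cent of the stroke, from 0 (shut) to 100 (fully open). A call has exactly 5 rows; each row is the pose to reach, as a shift and turn from the pose commanded when the call began, along the tool's axes at that moment; what a row does not reach only later rows make up. A row lasts 1/12 s, in which the tool goes at most 41.7 mm and 7.16 degrees, less where a joint would pass 70% of its speed; a pose out of reach is approached as far as the arm can. A call with a gripper value outside its range is refused whole. The fingers move at their own pace and stop on an object; the grip force is fixed at half the most. Time passes only in rows, so rows that repeat a pose let the fingers close, or fill a call up. It gives the time, the measured TCP pose, the force and the opening at its end, in the units of the state.
- r.sense(): the state, without advancing time (a new reading comes with each control period).
- optics.capture(name): name is "scene" or "side" or "wrist"; returns a dict with "image" (400x640x3 uint8, red, green, blue), "fov_y" (degrees; the focal length in pixels is half the picture's height over the tangent of half this angle, whatever the lens; pixels are square), "cx", "cy" (the principal point, pixels), "cam_to_world" (4x4, takes a point from camera to world coordinates). Camera axes: x right, y down, z forward; pixel columns grow to the right and rows downward; lengths in m; the calibration is good to about 2 mm. A picture is of the moment at which its call begins. There is no depth.
- r.finish_job(): hands the job in, once; it reports no verdict.
The state is a dict: "time_s": time; "joints": joint angles; "joint_velocities": joint speeds; "effort": joint torques, N m; "tcp_pos": TCP position; "ee_rot": TCP orientation; "wrist_force": force on the tool from outside, world axes, zero at the start; "moment": the same for the moment, N m; "gripper_width": opening from 0.0 (shut) to 1.0 (fully open).
Only numpy, scipy, OpenCV 4.12 (cv2) and the standard library are available. Lean on these libraries where they do the work, as an engineer would, in place of code of your own. Each camera call takes 0.05 s, during which the arm holds its last target.

## Working session

There is one attempt and no reset: what is moved stays moved. The work goes in short steps, Python scripts to look and compute and a tool call to move; the robot and the scene stay as the last step left them, time stands still between calls to the robot, and variables do not carry over. Pictures are saved under pics/ and viewed, and the job is handed in when it is done.

Besides the shell and the picture viewer there is one more tool, called after ">>>" as name([rows], argument=value, ...), one row to a line, values as JSON. step_arm: Moves the arm, as the interface text tells. Its arguments: {"type":"object","properties":{"moves":{"type":"array"}},"required":["moves"]}

```bash
mkdir -p pics; ls
python3 - <<'E'
from station import r, optics
import cv2
s=r.sense();print({k:(v if not hasattr(v,'tolist') else v.tolist()) for k,v in s.items()})
for n in ["scene","side","wrist"]:
    c=optics.capture(n);cv2.imwrite(f"pics/{n}0.png",c["image"][:,:,::-1]);print(n,c["fov_y"],c["cx"],c["cy"],c["cam_to_world"])
E
```

```text
pics
{'time_s': 0.0, 'joints': [83.80122629463189, 22.089993345294882, 0.3803832287026051, -0.02973111610371252, -68.41161648586359, -14.816852583518196], 'joint_velocities': [0.10151802087118603, -0.047096903279020906, 0.0485894422239963, 0.033618163414567845, -0.08128133045194628, 0.0008195042611403112], 'effort': [0.0005238280209596269, -39.06643867492676, 18.74062478542328, 4.219808131456375, 0.011096418311353773, -0.00019278524632682092], 'tcp_pos': [0.2239064035469566, 0.5828948714683961, 0.23246987564586752], 'ee_rot': [[-0.9334140107051366, -0.0007081393042538585, -0.35880047820212957], [0.3588011691617863, -0.0020512852473340967, -0.9334117597485952], [-7.501657354170464e-05, -0.9999976453810077, 0.0021687796001101014]], 'wrist_force': [-0.04146676640013616, 0.4194432225840157, -0.5413783004568633], 'moment': [0.021544728607988214, 0.03525148572976164, -0.02344538915449576], 'gripper_width': 0.9992762004269878}
scene 48.20361355168202 321.8559677390192 205.07207502489365 [[ 0.59139948 -0.51301784  0.62214094 -0.25258621]
 [-0.80631651 -0.3666348   0.46414719 -0.67506166]
 [-0.01001727 -0.77613892 -0.63048238  0.86885556]
 [ 0.          0.          0.          1.        ]]
side 50.23574538223791 319.6632091615022 196.46551379370294 [[-0.99878807  0.01269445 -0.04755249  0.57959692]
 [ 0.04785923  0.4759365  -0.87817649  0.95347023]
 [ 0.01148399 -0.87938803 -0.47596724  0.61431485]
 [ 0.          0.          0.          1.        ]]
wrist 61.80033179957267 321.53823185297426 197.1393595897287 [[-0.35899999 -0.89672647 -0.25884482  0.29470668]
 [-0.93333644  0.34534718  0.09807349  0.5564774 ]
 [ 0.00144623  0.27679769 -0.96092713  0.38298623]
 [ 0.          0.          0.          1.        ]]
```

View pics/scene0.png

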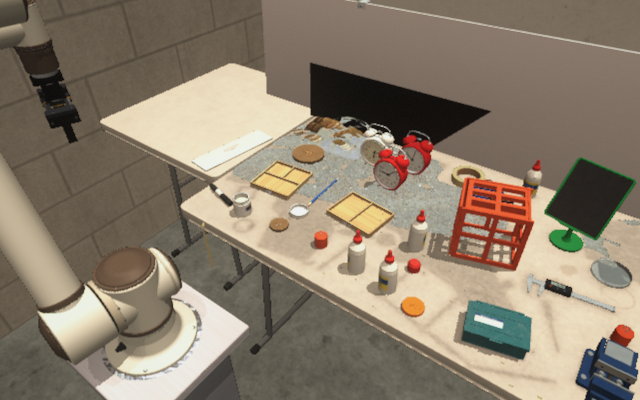

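View pics/side0.png

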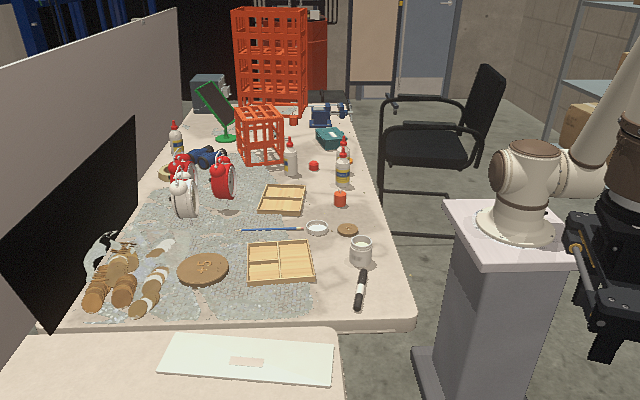

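View pics/wrist0.png

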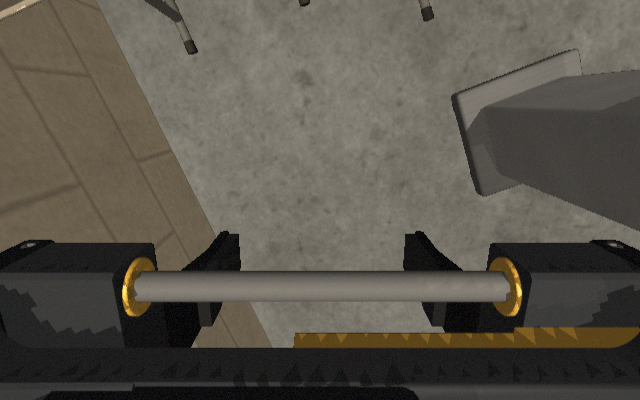

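The scene view shows the parts: jar (242,205), medallion (279,224), plug (321,240), marker (220,193), two-bay tray (360,214), three-bay tray (281,180), and bottle candidates at (357,253), (388,272), (418,232) and (533,178). Next I'll zoom in.

Run:
```python
import cv2
a=cv2.imread("pics/scene0.png");cv2.imwrite("pics/scz.png",cv2.resize(a[145:305,190:440],None,fx=3.2,fy=3.2,interpolation=cv2.INTER_CUBIC))
a=cv2.imread("pics/side0.png");cv2.imwrite("pics/siz.png",cv2.resize(a[130:320,220:400],None,fx=3.1,fy=3.1,interpolation=cv2.INTER_CUBIC))
```

```text
(no output)
```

View pics/scz.png

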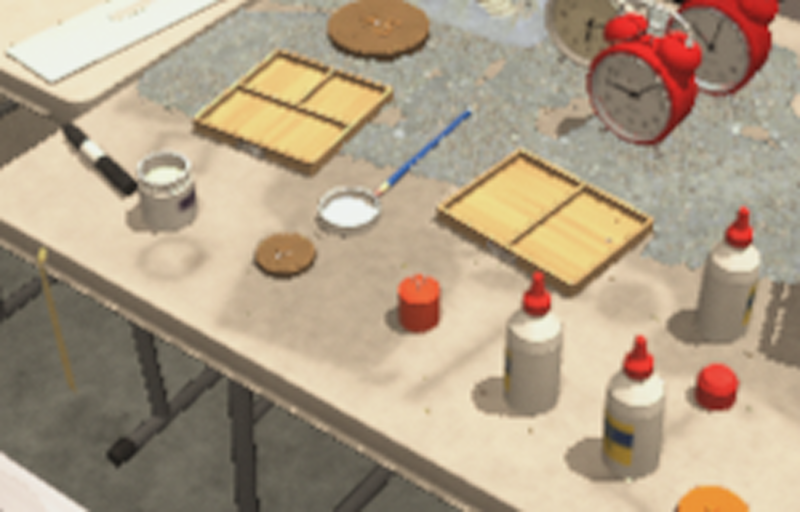

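View pics/siz.png

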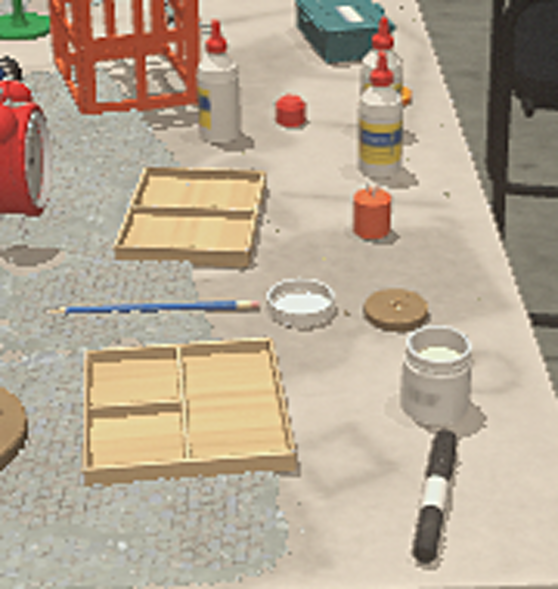

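```bash
cat > h.py <<'E'
from station import r, optics
import cv2, numpy as np
CAL={}
def ray(c,u,v):
    f=200/np.tan(np.radians(c["fov_y"]/2)); M=np.array(c["cam_to_world"])
    d=M[:3,:3]@np.array([(u-c["cx"])/f,(v-c["cy"])/f,1.]); return M[:3,3],d/np.linalg.norm(d)
def onz(c,u,v,z):
    o,d=ray(c,u,v); return o+d*(z-o[2])/d[2]
def tri(c1,p1,c2,p2):
    o1,d1=ray(c1,*p1);o2,d2=ray(c2,*p2)
    A=np.c_[d1,-d2];t=np.linalg.lstsq(A,o2-o1,rcond=None)[0]
    a=o1+t[0]*d1;b=o2+t[1]*d2;return (a+b)/2,np.linalg.norm(a-b)
E
python3 - <<'E'
from h import *
np.set_printoptions(precision=4,suppress=True)
a=optics.capture("scene");b=optics.capture("side")
za=lambda p:(190+p[0]/3.2-.35,145+p[1]/3.2-.35); zb=lambda p:(220+p[0]/3.1-.35,130+p[1]/3.1-.35)
P={'jar':((164,167),(439,345),.058),'medal':((286,250),(397,305),.010),'plug':((419,288),(373,195),.04),
'glueA':((538,277),(381,57),.131),'glueB':((641,342),(384,22),.131),'glueC':((743,212),(215,27),.131),
'mk1':((70,133),(427,555),.011),'mk2':((130,188),(447,435),.011),
'm_far':((520,152),(118,255),.018),'m_l':((437,208),(250,262),.018),'m_near':((573,285),(266,172),.018),'m_r':((652,222),(146,170),.018),
'r_far':((282,50),(84,475),.018),'r_l':((196,122),(296,467),.018),'r_near':((312,165),(272,340),.018),'r_r':((390,92),(84,348),.018),
'lid':((348,210),(301,303),.012)}
for k,(p,q,z) in P.items():
    t,e=tri(a,za(p),b,zb(q)); print(k,'tri',t,'gap%.4f'%e,'sc',onz(a,*za(p),z)[:2],'si',onz(b,*zb(q),z)[:2])
E
```

```text
jar tri [0.4393 0.1408 0.0564] gap0.0030 sc [0.4397 0.1391] si [0.4386 0.1444]
medal tri [0.4552 0.0111 0.0092] gap0.0036 sc [0.4566 0.0103] si [0.454  0.0141]
plug tri [ 0.4624 -0.1353  0.0367] gap0.0014 sc [ 0.4604 -0.1375] si [ 0.4626 -0.1282]
glueA tri [ 0.4474 -0.2599  0.1256] gap0.0041 sc [ 0.4449 -0.263 ] si [ 0.4476 -0.243 ]
glueB tri [ 0.434  -0.3584  0.1247] gap0.0023 sc [ 0.4296 -0.3611] si [ 0.4353 -0.3393]
glueC tri [ 0.6118 -0.3516  0.1234] gap0.0036 sc [ 0.6056 -0.3548] si [ 0.6101 -0.3278]
mk1 tri [0.4668 0.3081 0.0066] gap0.0031 sc [0.4649 0.3029] si [0.4664 0.3139]
mk2 tri [0.4367 0.1903 0.0106] gap0.0013 sc [0.4371 0.1899] si [0.4363 0.1913]
m_far tri [ 0.6989 -0.0822  0.0091] gap0.0068 sc [ 0.6938 -0.0879] si [ 0.6942 -0.0624]
m_l tri [ 0.5806 -0.0661  0.0093] gap0.0076 sc [ 0.5771 -0.072 ] si [ 0.5776 -0.0469]
m_near tri [ 0.5614 -0.2288  0.0153] gap0.0031 sc [ 0.5608 -0.2302] si [ 0.5603 -0.2213]
m_r tri [ 0.6812 -0.2415  0.0121] gap0.0013 sc [ 0.6756 -0.2444] si [ 0.6797 -0.2287]
r_far tri [0.698  0.2252 0.0122] gap0.0068 sc [0.6962 0.22  ] si [0.6939 0.2354]
r_l tri [0.5508 0.2156 0.0075] gap0.0083 sc [0.5459 0.2049] si [0.5479 0.2319]
r_near tri [0.5619 0.0679 0.014 ] gap0.0024 sc [0.5596 0.0646] si [0.5611 0.0751]
r_r tri [0.7079 0.0805 0.0152] gap0.0051 sc [0.7011 0.0774] si [0.7095 0.0817]
lid tri [0.5356 0.0024 0.0068] gap0.0020 sc [ 0.5321 -0.0017] si [0.5352 0.0117]
```

```bash
cat >> h.py <<'E'
from scipy.spatial.transform import Rotation as Ro
def Rz(yaw): # tool z axis at angle yaw (deg) in world, y down
    a=np.radians(yaw); z=np.array([np.cos(a),np.sin(a),0]); y=np.array([0,0,-1.]); return np.c_[np.cross(y,z),y,z]
def go(pos,yaw):
    s=r.sense(); R=np.array(s["ee_rot"]); p=np.array(s["tcp_pos"])
    rv=Ro.from_matrix(R.T@Rz(yaw)).as_rotvec(); d=R.T@(np.array(pos)-p)*100
    print("rv",np.round(rv,3),"cm",np.round(d,2),"deg%.1f"%np.degrees(np.linalg.norm(rv)),"dist%.0fmm"%(np.linalg.norm(d)*10),"t%.1f"%s["time_s"],"w%.3f"%s["gripper_width"],"F",np.round(s["wrist_force"],1),"p",np.round(p,4),"yaw%.1f"%np.degrees(np.arctan2(R[1,2],R[0,2])))
E
python3 -c "
from h import *
go([.5,.12,.34],180)"
```

```text
rv [-1.000e-03  1.204e+00 -1.000e-03] cm [-42.38 -10.66  33.35] deg69.0 dist550mm t0.2 w1.002 F [0.4 0.2 1.1] p [0.224  0.5832 0.233 ] yaw-111.0
```

>>> step_arm([
  [[0, 0.12, 0, -3, -0.8, 2.4, 100], [0, 0.24, 0, -6, -1.6, 4.7, 100], [0, 0.36, 0, -9, -2.4, 7.1, 100], [0, 0.48, 0, -12, -3.2, 9.4, 100], [0, 0.6, 0, -15, -4, 11.8, 100]],
])

```text
time_s: 0.67
tcp_pos: [0.3223, 0.4179, 0.2738]
ee_rot: [[-0.564, -0.0, -0.826], [0.826, -0.0, -0.564], [-0.0, -1.0, 0.0]]
wrist_force: [1.4, 0.7, 0.9]
gripper_width: 0.998
```

```bash
python3 -c "
from h import *
go([.5,.12,.34],180)"
```

```text
rv [-0.     0.599 -0.   ] cm [-34.62  -6.61   2.11] deg34.3 dist353mm t0.7 w0.998 F [1.4 0.7 0.9] p [0.3223 0.4179 0.2738] yaw-145.7
```

>>> step_arm([
  [[0, 0.12, 0, -3.5, -1, 0.2, 100], [0, 0.24, 0, -7, -2, 0.4, 100], [0, 0.36, 0, -10.5, -3, 0.6, 100], [0, 0.48, 0, -14, -4, 0.9, 100], [0, 0.6, 0, -17.5, -5, 1.1, 100]],
])

```text
time_s: 1.08
tcp_pos: [0.4125, 0.2674, 0.3242]
ee_rot: [[0.002, 0.0, -1.0], [1.0, 0.0, 0.002], [0.0, -1.0, -0.0]]
wrist_force: [1.5, 0.6, -0.6]
gripper_width: 1.0
```

```bash
python3 -c "
from h import *
go([.5,.12,.34],180)"
```

```text
rv [ 0.    -0.002  0.   ] cm [-14.73  -1.58  -8.78] deg0.1 dist172mm t1.1 w1.000 F [ 1.5  0.6 -0.6] p [0.4125 0.2674 0.3242] yaw179.9
```

>>> step_arm([
  [[0, 0, 0, -3, -0.4, -2, 100], [0, 0, 0, -6.5, -0.8, -4, 100], [0, 0, 0, -10, -1.2, -6, 100], [0, 0, 0, -13, -1.6, -8, 100], [0, 0, 0, -14.7, -1.6, -8.8, 100]],
])

```text
time_s: 1.5
tcp_pos: [0.5025, 0.1198, 0.3403]
ee_rot: [[-0.001, 0.002, -1.0], [1.0, -0.0, -0.001], [-0.0, -1.0, -0.002]]
wrist_force: [1.0, 0.0, 0.3]
gripper_width: 1.004
```

```bash
python3 -c "
from h import *
c=optics.capture('wrist');cv2.imwrite('pics/w1.png',c['image'][:,:,::-1]);go([.5,.12,.34],180)
np.save('w1.npy',c,allow_pickle=True)"
```

```text
rv [ 0.001 -0.001 -0.001] cm [ 0.15 -0.03  0.25] deg0.1 dist3mm t1.6 w1.001 F [ 0.8 -0.4  1.7] p [0.5025 0.1185 0.3398] yaw180.0
```

View pics/w1.png

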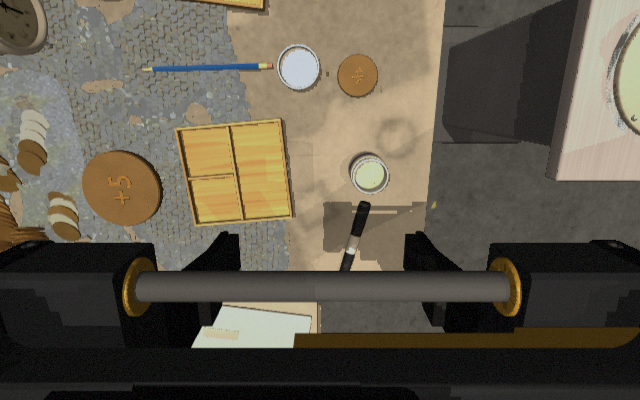

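The wrist view shows the three-bay tray with corners about (177,128), (281,119), (292,216), (197,226), the jar rim at (370,176), the medallion at (357,75) and the marker's near end at (363,205). I'll zoom to get exact pixels.

Run:
```python
import cv2
a=cv2.imread("pics/w1.png")
cv2.imwrite("pics/w1a.png",cv2.resize(a[110:235,165:305],None,fx=4.7,fy=4.7,interpolation=cv2.INTER_CUBIC))
cv2.imwrite("pics/w1b.png",cv2.resize(a[45:275,320:410],None,fx=2.6,fy=2.6,interpolation=cv2.INTER_CUBIC))
```

```text
(no output)
```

View pics/w1a.png

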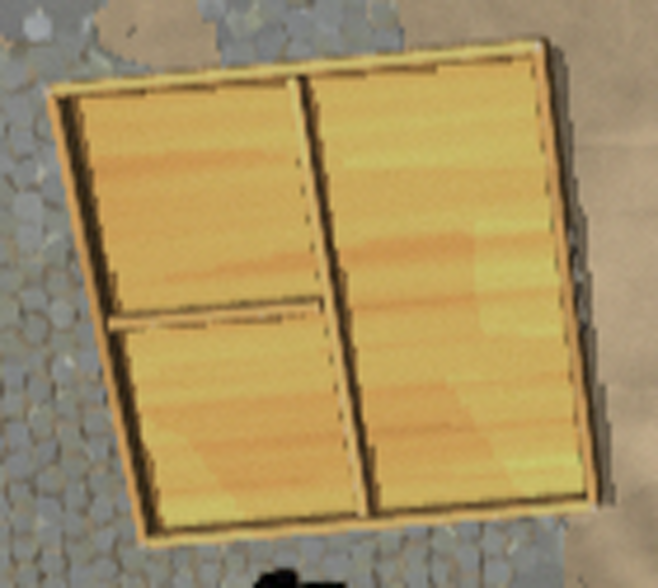

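View pics/w1b.png

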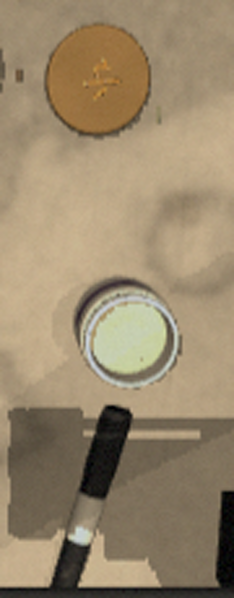

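Run:
```python
from h import *
np.set_printoptions(precision=4,suppress=True)
c=np.load('w1.npy',allow_pickle=True).item()
A=lambda p:(165+p[0]/4.7-.4,110+p[1]/4.7-.4); B=lambda p:(320+p[0]/2.6-.3,45+p[1]/2.6-.3)
q=np.array([onz(c,*A(p),.018)[:2] for p in [(47,87),(543,38),(598,508),(144,546)]])
print(q,[np.linalg.norm(q[i]-q[(i+1)%4]) for i in range(4)],'ctr',q.mean(0))
# far-right,near-right,near-left,far-left ; y axis: right->left
y=(q[2]-q[1])+(q[3]-q[0]); x=(q[0]-q[1])+(q[3]-q[2])
print('yaw',np.degrees(np.arctan2(-y[0],y[1])),np.degrees(np.arctan2(x[1],x[0])))
print('medal',onz(c,*B((98,79)),.010),'jar',onz(c,*B((131,339)),.058),'jard',np.linalg.norm(onz(c,*B((82,339)),.058)-onz(c,*B((181,339)),.058)))
print('mk',onz(c,*B((118,408)),.011),'mkw',onz(c,*B((83,533)),.02),'whiteends',onz(c,*B((92,497)),.02),onz(c,*B((78,540)),.02))
```

```text
[[0.7074 0.0813]
 [0.5601 0.067 ]
 [0.5474 0.213 ]
 [0.6938 0.2262]] [np.float64(0.1479979040158398), np.float64(0.14658349247748806), np.float64(0.14692257194425729), np.float64(0.14560564697061568)] ctr [0.6272 0.1469]
yaw 5.171045075053522 5.353348056936132
medal [0.4546 0.011  0.01  ] jar [0.4387 0.1388 0.058 ] jard 0.05032911190775182
mk [0.4376 0.1898 0.011 ] mkw [0.4566 0.2642 0.02  ] whiteends [0.452  0.2413 0.02  ] [0.4595 0.2687 0.02  ]
```

```bash
python3 -c "
from h import *
go([.439,.1395,.10],180)"
```

```text
rv [ 0.001 -0.001 -0.001] cm [ 2.12 23.97  6.37] deg0.1 dist249mm t1.6 w1.001 F [ 0.8 -0.4  1.7] p [0.5025 0.1185 0.3398] yaw180.0
```

>>> step_arm([
  [[0, 0, 0, 0.5, 4, 1.6, 100], [0, 0, 0, 1, 8, 3.2, 100], [0, 0, 0, 1.5, 12, 4.8, 100], [0, 0, 0, 2.1, 16, 6.3, 100], [0, 0, 0, 2.1, 20, 6.3, 100]],
])

```text
time_s: 1.97
tcp_pos: [0.436, 0.1434, 0.1434]
ee_rot: [[-0.005, 0.001, -1.0], [1.0, 0.002, -0.005], [0.002, -1.0, -0.001]]
wrist_force: [0.3, 0.8, -2.0]
gripper_width: 1.001
```

```bash
python3 -c "
from h import *
go([.439,.1395,.026],180)"
```

```text
rv [0.001 0.005 0.002] cm [-0.41 11.74 -0.28] deg0.3 dist118mm t2.0 w1.001 F [ 0.3  0.8 -2. ] p [0.436  0.1434 0.1434] yaw-179.7
```

>>> step_arm([
  [[0, 0, 0, 0, 2, 0, 100], [0, 0, 0, 0, 3.5, 0, 100], [0, 0, 0, 0, 4, 0, 100], [0, 0, 0, 0, 4, 0, 100], [0, 0, 0, 0, 4, 0, 100]],
])

```text
time_s: 2.38
tcp_pos: [0.4384, 0.1436, 0.1047]
ee_rot: [[-0.004, 0.001, -1.0], [1.0, 0.0, -0.004], [0.0, -1.0, -0.001]]
wrist_force: [0.2, 0.4, 0.7]
gripper_width: 1.0
```

```bash
python3 -c "
from h import *
go([.439,.1395,.026],180)"
```

```text
rv [0.001 0.004 0.   ] cm [-0.42  7.87 -0.05] deg0.3 dist79mm t2.4 w1.000 F [0.2 0.4 0.7] p [0.4384 0.1436 0.1047] yaw-179.7
```

>>> step_arm([
  [[0, 0.004, 0, -0.2, 2, 0, 100], [0, 0.004, 0, -0.4, 4, 0, 100], [0, 0.004, 0, -0.4, 6, 0, 100], [0, 0.004, 0, -0.4, 7.5, 0, 100], [0, 0.004, 0, -0.4, 7.9, 0, 100]],
])

```text
time_s: 2.8
tcp_pos: [0.4378, 0.139, 0.0244]
ee_rot: [[0.0, -0.001, -1.0], [1.0, -0.001, 0.0], [-0.001, -1.0, 0.001]]
wrist_force: [0.0, -0.8, -0.5]
gripper_width: 1.003
```

>>> step_arm([
  [[0, 0, 0, 0, 0, 0, 40], [0, 0, 0, 0, 0, 0, 40], [0, 0, 0, 0, 0, 0, 40], [0, 0, 0, 0, 0, 0, 40], [0, 0, 0, 0, 0, 0, 40]],
])

```text
time_s: 3.22
tcp_pos: [0.4384, 0.1396, 0.026]
ee_rot: [[-0.0, 0.002, -1.0], [1.0, 0.001, -0.0], [0.001, -1.0, -0.002]]
wrist_force: [-0.0, -0.2, -1.0]
gripper_width: 0.706
```

```bash
python3 -c "
from h import *
go([.439,.1395,.026],180)
c=optics.capture('side');cv2.imwrite('pics/s2.png',cv2.resize(c['image'][130:330,220:420,::-1],None,fx=3,fy=3))"
```

```text
rv [0.002 0.    0.001] cm [-0.01 -0.   -0.06] deg0.1 dist1mm t3.2 w0.706 F [-0.  -0.2 -1. ] p [0.4384 0.1396 0.026 ] yaw-180.0
```

View pics/s2.png

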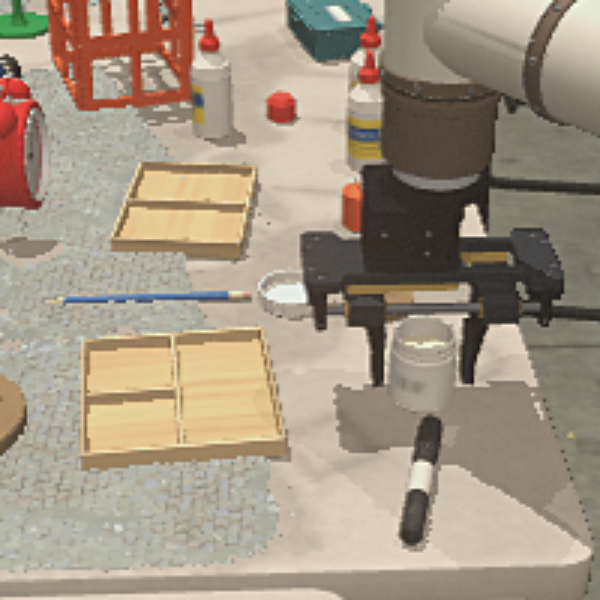

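The fingers straddle the jar, centred on it. Now I'll close.

>>> step_arm([
  [[0, 0, 0, 0, 0, 0, 30], [0, 0, 0, 0, 0, 0, 20], [0, 0, 0, 0, 0, 0, 20], [0, 0, 0, 0, 0, 0, 20], [0, 0, 0, 0, 0, 0, 20]],
])

```text
time_s: 3.68
tcp_pos: [0.4381, 0.1394, 0.0255]
ee_rot: [[-0.0, 0.001, -1.0], [1.0, 0.0, -0.0], [0.0, -1.0, -0.001]]
wrist_force: [-1.6, -0.4, 5.7]
gripper_width: 0.581
```

>>> step_arm([
  [[0, 0, 0, 0, -1, 0, 20], [0, 0, 0, 0, -3, 0, 20], [0, 0, 0, 0, -6, 0, 20], [0, 0, 0, 0, -9, 0, 20], [0, 0, 0, 0, -10, 0, 20]],
])

```text
time_s: 4.1
tcp_pos: [0.4396, 0.1402, 0.1286]
ee_rot: [[-0.001, 0.006, -1.0], [1.0, 0.003, -0.001], [0.003, -1.0, -0.006]]
wrist_force: [-0.3, 0.4, -0.7]
gripper_width: 0.579
```

```bash
python3 -c "
from h import *
go([.58,-.05,.20],173)"
```

```text
rv [0.005 0.123 0.004] cm [-19.01  -7.13 -14.06] deg7.1 dist247mm t4.1 w0.579 F [-0.3  0.4 -0.7] p [0.4396 0.1402 0.1286] yaw-180.0
```

>>> step_arm([
  [[0, 0.03, 0, -2, -1.2, -1.5, 20], [0, 0.06, 0, -6, -3, -4.5, 20], [0, 0.09, 0, -10, -5, -7.5, 20], [0, 0.12, 0, -13.5, -7, -10, 20], [0, 0.123, 0, -16, -8, -12, 20]],
])

```text
time_s: 4.52
tcp_pos: [0.5462, -0.0066, 0.1983]
ee_rot: [[0.123, -0.0, -0.992], [0.992, 0.0, 0.123], [0.0, -1.0, 0.0]]
wrist_force: [1.4, 1.6, -1.6]
gripper_width: 0.577
```

>>> step_arm([
  [[0, 0, 0, -1, 0, -1, 20], [0, 0, 0, -1, 0, -1, 20], [0, 0, 0, -1, 0, -1, 20], [0, 0, 0, -1, 0, -1, 20], [0, 0, 0, -1, 0, -1, 20]],
])

```text
time_s: 4.93
tcp_pos: [0.5534, -0.0153, 0.1968]
ee_rot: [[0.121, -0.002, -0.993], [0.993, -0.0, 0.121], [-0.0, -1.0, 0.002]]
wrist_force: [-0.0, -0.1, -1.4]
gripper_width: 0.584
```

```bash
python3 -c "
from h import *
c=optics.capture('wrist');cv2.imwrite('pics/w2.png',c['image'][:,:,::-1])
np.save('w2.npy',c,allow_pickle=True);go([.58,-.05,.20],173)"
```

```text
rv [-0.001  0.001 -0.   ] cm [-3.13 -0.29 -3.04] deg0.1 dist44mm t5.0 w0.582 F [ 0.   0.2 -1. ] p [ 0.5536 -0.0152  0.1971] yaw173.0
```

View pics/w2.png

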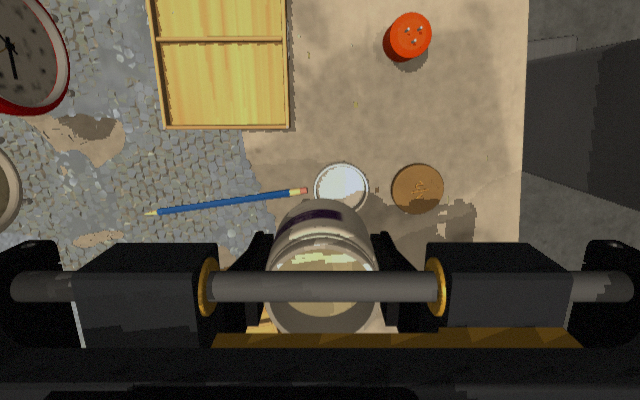

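>>> step_arm([
  [[0, 0, 0, -1, -1, -1, 20], [0, 0, 0, -3, -3, -2.5, 20], [0, 0, 0, -5, -5, -4, 20], [0, 0, 0, -6, -6, -4.5, 20], [0, 0, 0, -6, -6, -4.5, 20]],
])

```text
time_s: 5.4
tcp_pos: [0.5936, -0.0821, 0.2603]
ee_rot: [[0.123, 0.005, -0.992], [0.992, -0.001, 0.123], [0.0, -1.0, -0.005]]
wrist_force: [-0.3, 0.4, -0.1]
gripper_width: 0.578
```

```bash
python3 -c "
from h import *
c=optics.capture('wrist');cv2.imwrite('pics/w3.png',c['image'][:,:,::-1])
cv2.imwrite('pics/w3z.png',cv2.resize(c['image'][0:240,130:480,::-1],None,fx=2.2,fy=2.2,interpolation=cv2.INTER_CUBIC))
np.save('w3.npy',c,allow_pickle=True);go([.58,-.05,.20],173)"
```

```text
rv [ 0.002 -0.001  0.001] cm [2.92 5.84 1.6 ] deg0.1 dist67mm t5.5 w0.583 F [-1.3  0.  -2.1] p [ 0.5922 -0.081   0.2584] yaw172.9
```

View pics/w3z.png

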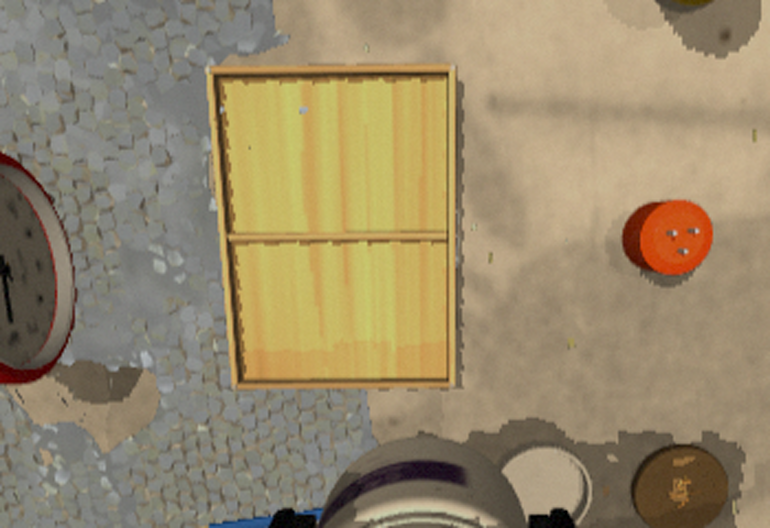

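Run:
```python
from h import *
np.set_printoptions(precision=4,suppress=True)
c=np.load('w3.npy',allow_pickle=True).item()
A=lambda p:(130+p[0]/2.2-.3,p[1]/2.2-.3)
q=np.array([onz(c,*A(p),.018)[:2] for p in [(208,66),(456,66),(457,387),(233,388)]])
print(q,[np.linalg.norm(q[i]-q[(i+1)%4]) for i in range(4)])
ctr=q.mean(0);y=(q[2]-q[1])+(q[3]-q[0]); x=(q[0]-q[1])+(q[3]-q[2])
print('ctr',ctr,'yaw',np.degrees(np.arctan2(-y[0],y[1])),np.degrees(np.arctan2(x[1],x[0])))
d=onz(c,*A((340,238)),.017); print('divider mid',d)
yw=np.radians(-6.8);
for t in (39.5,-39.5): print('bay',t,ctr+np.array([-np.sin(yw),np.cos(yw)])*t/1000)
print('plug',onz(c,*A((677,237)),.04),'medal',onz(c,*A((680,487)),.01))
```

```text
[[ 0.6798 -0.2423]
 [ 0.5601 -0.2273]
 [ 0.5772 -0.069 ]
 [ 0.6988 -0.0834]] [np.float64(0.1206089592381833), np.float64(0.15929662340558498), np.float64(0.12247478389220222), np.float64(0.16013045592426461)]
ctr [ 0.6289 -0.1555] yaw -6.491828409348578 -6.9477950017398475
divider mid [ 0.6286 -0.1545  0.017 ]
bay 39.5 [ 0.6336 -0.1163]
bay -39.5 [ 0.6243 -0.1947]
plug [ 0.4632 -0.1349  0.04  ] medal [0.4556 0.0073 0.01  ]
```

```bash
python3 -c "
from h import *
go([.6243,-.195,.0345],173.2)"
```

```text
rv [ 0.002 -0.005  0.001] cm [-10.93  22.39  -4.55] deg0.3 dist253mm t5.5 w0.583 F [-1.3  0.  -2.1] p [ 0.5922 -0.081   0.2584] yaw172.9
```

>>> step_arm([
  [[0, 0, 0, -2, 1, -1, 20], [0, 0, 0, -5.5, 4, -2.5, 20], [0, 0, 0, -8.5, 7.5, -4, 20], [0, 0, 0, -10.9, 11, -4.6, 20], [0, 0, 0, -10.9, 13, -4.6, 20]],
])

```text
time_s: 5.87
tcp_pos: [0.6233, -0.1961, 0.1249]
ee_rot: [[0.124, -0.002, -0.992], [0.992, 0.0, 0.124], [0.0, -1.0, 0.002]]
wrist_force: [0.9, 0.4, -1.2]
gripper_width: 0.584
```

>>> step_arm([
  [[0, 0, 0, 0, 1.5, 0, 20], [0, 0, 0, 0, 3, 0, 20], [0, 0, 0, 0, 4, 0, 20], [0, 0, 0, 0, 4, 0, 20], [0, 0, 0, 0, 4, 0, 20]],
])

```text
time_s: 6.28
tcp_pos: [0.6237, -0.194, 0.0872]
ee_rot: [[0.121, -0.002, -0.993], [0.993, 0.0, 0.121], [-0.0, -1.0, 0.002]]
wrist_force: [-0.2, -0.1, -0.5]
gripper_width: 0.578
```

```bash
python3 -c "
from h import *
go([.6243,-.195,.0345],173.2)"
```

```text
rv [-0.002 -0.003 -0.   ] cm [-0.09  5.27 -0.08] deg0.2 dist53mm t6.3 w0.578 F [-0.2 -0.1 -0.5] p [ 0.6237 -0.194   0.0872] yaw173.0
```

>>> step_arm([
  [[0, 0, 0, 0, 1.5, 0, 20], [0, 0, 0, 0, 3, 0, 20], [0, 0, 0, 0, 4.4, 0, 20], [0, 0, 0, 0, 5.2, 0, 20], [0, 0, 0, 0, 5.2, 0, 20]],
])

```text
time_s: 6.7
tcp_pos: [0.6235, -0.1945, 0.0349]
ee_rot: [[0.122, -0.002, -0.992], [0.992, 0.0, 0.122], [0.0, -1.0, 0.002]]
wrist_force: [-0.2, -0.3, -1.2]
gripper_width: 0.581
```

>>> step_arm([
  [[0, 0, 0, 0, 0, 0, 20], [0, 0, 0, 0, 0, 0, 75], [0, 0, 0, 0, 0, 0, 80], [0, 0, 0, 0, 0, 0, 80], [0, 0, 0, 0, 0, 0, 80]],
])

```text
time_s: 7.12
tcp_pos: [0.6246, -0.1952, 0.0366]
ee_rot: [[0.123, 0.002, -0.992], [0.992, -0.0, 0.123], [0.0, -1.0, -0.002]]
wrist_force: [-0.7, -0.3, -0.2]
gripper_width: 0.766
```

```bash
python3 -c "
from h import *
go([.6243,-.195,.0345],173.2)"
```

```text
rv [ 0.002 -0.004  0.   ] cm [0.01 0.21 0.04] deg0.3 dist2mm t7.1 w0.766 F [-0.7 -0.3 -0.2] p [ 0.6246 -0.1952  0.0366] yaw173.0
```

Rise, then head over the medallion at (.455,.010).

>>> step_arm([
  [[0, 0, 0, 0, -1, 0, 80], [0, 0, 0, 0, -4, 0, 80], [0, 0, 0, 0, -8, 0, 80], [0, 0, 0, 0, -12, 0, 90], [0, 0, 0, 0, -12, 0, 100]],
])

```text
time_s: 7.53
tcp_pos: [0.6294, -0.1966, 0.167]
ee_rot: [[0.121, 0.018, -0.993], [0.993, -0.005, 0.121], [-0.003, -1.0, -0.019]]
wrist_force: [0.5, 0.0, 2.0]
gripper_width: 0.878
```

```bash
python3 -c "
from h import *
go([.455,.0095,.10],180)"
```

```text
rv [ 0.019 -0.121 -0.004] cm [18.37  6.27 19.92] deg7.0 dist278mm t7.5 w0.878 F [0.5 0.  2. ] p [ 0.6294 -0.1966  0.167 ] yaw173.1
```

>>> step_arm([
  [[0, -0.03, 0, 3, 0, 3, 100], [0, -0.06, 0, 6, 1, 6, 100], [0, -0.09, 0, 9, 2, 9, 100], [0, -0.12, 0, 11.5, 3, 11.5, 100], [0, -0.12, 0, 14, 4, 14, 100]],
])

```text
time_s: 7.95
tcp_pos: [0.5009, -0.0378, 0.1162]
ee_rot: [[0.002, 0.002, -1.0], [1.0, 0.0, 0.002], [0.0, -1.0, -0.002]]
wrist_force: [-0.2, 0.9, -0.5]
gripper_width: 1.003
```

>>> step_arm([
  [[0, 0, 0, 2.4, 0.5, 3, 100], [0, 0, 0, 4.4, 1, 5.5, 100], [0, 0, 0, 4.4, 2, 5.5, 100], [0, 0, 0, 4.4, 2, 5.5, 100], [0, 0, 0, 4.4, 2, 5.5, 100]],
])

```text
time_s: 8.37
tcp_pos: [0.4481, 0.0055, 0.0964]
ee_rot: [[0.002, 0.001, -1.0], [1.0, 0.0, 0.002], [0.0, -1.0, -0.001]]
wrist_force: [-0.5, 0.4, -0.6]
gripper_width: 1.003
```

```bash
python3 -c "
from h import *
go([.455,.0095,.013],180)
c=optics.capture('scene');cv2.imwrite('pics/sc4.png',cv2.resize(c['image'][100:340,190:510,::-1],None,fx=2.4,fy=2.4))"
```

```text
rv [ 0.001 -0.002  0.   ] cm [ 0.4   8.34 -0.68] deg0.1 dist84mm t8.4 w1.003 F [-0.5  0.4 -0.6] p [0.4481 0.0055 0.0964] yaw179.9
```

View pics/sc4.png

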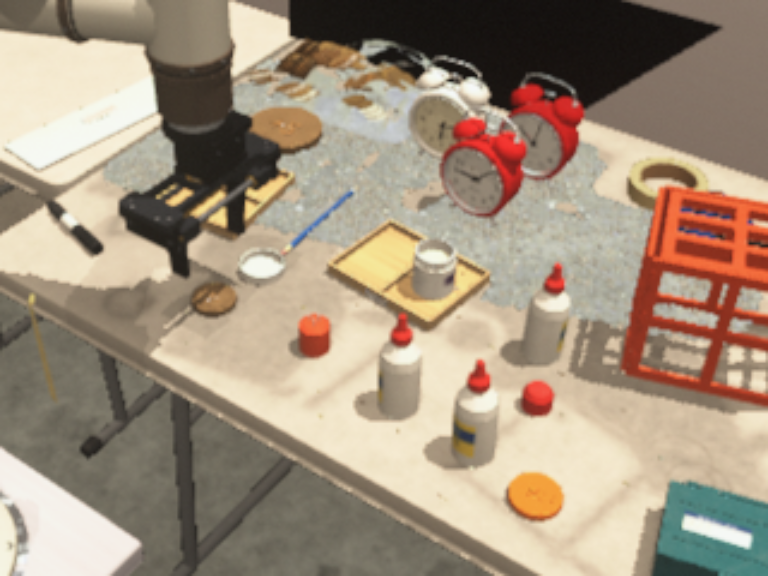

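The jar stands upright in the right-hand bay. The lid beside the medallion is close to the far finger, so I'll yaw 20° and open only 78 %.

>>> step_arm([
  [[0, -0.12, 0, 0.5, 1, -0.7, 78], [0, -0.24, 0, 0.5, 3, -0.7, 78], [0, -0.349, 0, 0.5, 4, -0.7, 78], [0, -0.349, 0, 0.5, 4, -0.7, 78], [0, -0.349, 0, 0.5, 4, -0.7, 78]],
])

```text
time_s: 8.83
tcp_pos: [0.4554, 0.0097, 0.0558]
ee_rot: [[-0.335, -0.0, -0.942], [0.942, -0.0, -0.335], [-0.0, -1.0, 0.0]]
wrist_force: [0.4, -0.9, 0.8]
gripper_width: 0.791
```

```bash
python3 -c "
from h import *
go([.455,.0105,.0135],200)
c=optics.capture('wrist');cv2.imwrite('pics/w5.png',c['image'][:,:,::-1])"
```

```text
rv [-0.    -0.007 -0.   ] cm [0.09 4.23 0.01] deg0.4 dist42mm t8.8 w0.791 F [ 0.4 -0.9  0.8] p [0.4554 0.0097 0.0558] yaw-160.4
```

View pics/w5.png

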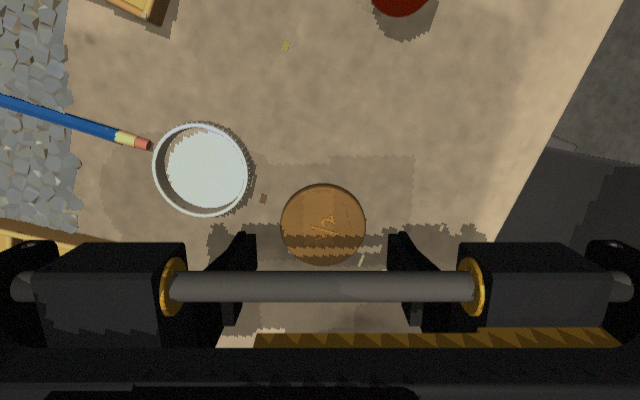

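The medallion at (323,225) is centred between the fingers, and the lid at (205,170) is clear.

>>> step_arm([
  [[0, 0, 0, 0.1, 1, 0, 78], [0, 0, 0, 0.1, 2, 0, 78], [0, 0, 0, 0.1, 3, 0, 78], [0, 0, 0, 0.1, 3.9, 0, 78], [0, 0, 0, 0.1, 4.2, 0, 78]],
])

```text
time_s: 9.3
tcp_pos: [0.4543, 0.0109, 0.0134]
ee_rot: [[-0.337, -0.0, -0.941], [0.941, -0.0, -0.337], [-0.0, -1.0, 0.0]]
wrist_force: [-0.6, 0.1, -0.4]
gripper_width: 0.779
```

>>> step_arm([
  [[0, 0, 0, 0, 0, 0, 60], [0, 0, 0, 0, 0, 0, 40], [0, 0, 0, 0, 0, 0, 30], [0, 0, 0, 0, 0, 0, 30], [0, 0, 0, 0, 0, 0, 30]],
])

```text
time_s: 9.72
tcp_pos: [0.4546, 0.0113, 0.0142]
ee_rot: [[-0.339, 0.001, -0.941], [0.941, 0.0, -0.339], [-0.0, -1.0, -0.001]]
wrist_force: [0.7, 0.1, 2.4]
gripper_width: 0.616
```

>>> step_arm([
  [[0, 0, 0, 0, 0, 0, 30], [0, 0, 0, 0, -0.2, 0, 30], [0, 0, 0, 0, -1.5, 0, 30], [0, 0, 0, 0, -4, 0, 30], [0, 0, 0, 0, -6, 0, 30]],
])

```text
time_s: 10.13
tcp_pos: [0.4536, 0.0109, 0.0743]
ee_rot: [[-0.339, -0.002, -0.941], [0.941, -0.001, -0.339], [-0.0, -1.0, 0.002]]
wrist_force: [0.1, -0.1, -1.0]
gripper_width: 0.618
```

```bash
python3 -c "
from h import *
go([.6336,-.1163,.14],173.2)
c=optics.capture('wrist');cv2.imwrite('pics/w6.png',c['image'][:,:,::-1])
c=optics.capture('side');cv2.imwrite('pics/s6.png',cv2.resize(c['image'][130:330,220:420,::-1],None,fx=3,fy=3))"
```

```text
rv [-0.002  0.465 -0.   ] cm [-18.07  -6.6  -12.61] deg26.6 dist230mm t10.1 w0.618 F [ 0.1 -0.1 -1. ] p [0.4536 0.0109 0.0743] yaw-160.2
```

View pics/s6.png

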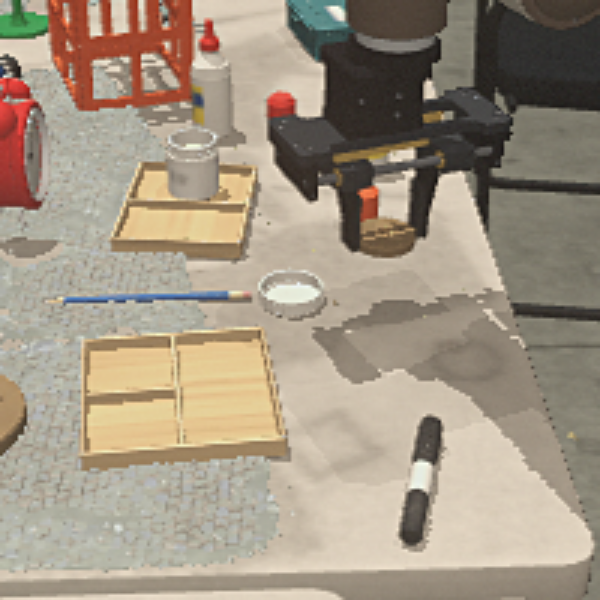

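The medallion is held flat. Carry it to the left bay.

>>> step_arm([
  [[0, 0.1, 0, -2, -2, -1.4, 30], [0, 0.2, 0, -5.5, -4, -3.8, 30], [0, 0.3, 0, -9, -6, -6.2, 30], [0, 0.4, 0, -12.5, -6.6, -8.6, 30], [0, 0.465, 0, -15, -6.6, -10.5, 30]],
])

```text
time_s: 10.65
tcp_pos: [0.6046, -0.095, 0.1409]
ee_rot: [[0.123, 0.002, -0.992], [0.992, 0.0, 0.123], [0.001, -1.0, -0.002]]
wrist_force: [-0.1, 0.9, -0.3]
gripper_width: 0.619
```

```bash
python3 -c "
from h import *
go([.6336,-.1155,.08],173.2)"
```

```text
rv [ 0.002 -0.004  0.001] cm [-1.68  6.1  -3.12] deg0.3 dist71mm t10.7 w0.619 F [-0.1  0.9 -0.3] p [ 0.6046 -0.095   0.1409] yaw172.9
```

>>> step_arm([
  [[0, 0, 0, -0.6, 0.5, -1, 30], [0, 0, 0, -1.6, 2, -2.8, 30], [0, 0, 0, -1.8, 4, -3.2, 30], [0, 0, 0, -1.8, 5.5, -3.2, 30], [0, 0, 0, -1.8, 6, -3.2, 30]],
])

```text
time_s: 11.07
tcp_pos: [0.6298, -0.1157, 0.0746]
ee_rot: [[0.12, -0.009, -0.993], [0.993, 0.001, 0.12], [-0.0, -1.0, 0.009]]
wrist_force: [-0.9, -0.0, -1.1]
gripper_width: 0.621
```

>>> step_arm([
  [[0, 0, 0, 0, 0, 0, 30], [0, 0, 0, 0, 0, 0, 30], [0, 0, 0, 0, 0, 0, 30], [0, 0, 0, 0, 0, 0, 30], [0, 0, 0, 0, 0, 0, 30]],
])

```text
time_s: 11.48
tcp_pos: [0.6332, -0.1153, 0.0809]
ee_rot: [[0.118, 0.002, -0.993], [0.993, 0.0, 0.118], [0.0, -1.0, -0.002]]
wrist_force: [-0.5, 0.0, -0.6]
gripper_width: 0.614
```

```bash
python3 -c "
from h import *
go([.6336,-.1155,.0225],173.2)"
```

```text
rv [0.002 0.    0.   ] cm [-0.01  5.84 -0.03] deg0.1 dist58mm t11.5 w0.614 F [-0.5  0.  -0.6] p [ 0.6332 -0.1153  0.0809] yaw173.2
```

>>> step_arm([
  [[0, 0, 0, 0, 1.5, 0, 30], [0, 0, 0, 0, 3.2, 0, 30], [0, 0, 0, 0, 4.6, 0, 30], [0, 0, 0, 0, 5.5, 0, 30], [0, 0, 0, 0, 5.8, 0, 30]],
])

```text
time_s: 11.9
tcp_pos: [0.6321, -0.1154, 0.0219]
ee_rot: [[0.118, -0.002, -0.993], [0.993, -0.0, 0.118], [-0.001, -1.0, 0.002]]
wrist_force: [-4.8, 3.7, 13.1]
gripper_width: 0.62
```

>>> step_arm([
  [[0, 0, 0, 0, 0, 0, 30], [0, 0, 0, 0, 0, 0, 30], [0, 0, 0, 0, 0, 0, 75], [0, 0, 0, 0, 0, 0, 75], [0, 0, 0, 0, 0, 0, 75]],
])

```text
time_s: 12.32
tcp_pos: [0.6332, -0.1156, 0.0222]
ee_rot: [[0.119, 0.001, -0.993], [0.993, -0.0, 0.119], [0.0, -1.0, -0.001]]
wrist_force: [0.7, -0.5, -0.0]
gripper_width: 0.724
```

>>> step_arm([
  [[0, 0, 0, 0, -0.5, 0, 75], [0, 0, 0, 0, -2.5, 0, 75], [0, 0, 0, 0, -6, 0, 75], [0, 0, 0, 0, -10, 0, 75], [0, 0, 0, 0, -13, 0, 75]],
])

```text
time_s: 12.73
tcp_pos: [0.6336, -0.1159, 0.1553]
ee_rot: [[0.118, 0.003, -0.993], [0.993, -0.001, 0.118], [-0.0, -1.0, -0.003]]
wrist_force: [0.2, 0.7, -0.2]
gripper_width: 0.747
```

```bash
python3 -c "
from h import *
go([.45,.20,.20],190)
c=optics.capture('side');cv2.imwrite('pics/s7.png',cv2.resize(c['image'][130:330,220:420,::-1],None,fx=3,fy=3))"
```

```text
rv [ 0.003 -0.293 -0.001] cm [29.19 -4.56 21.95] deg16.8 dist368mm t12.7 w0.747 F [ 0.2  0.7 -0.2] p [ 0.6336 -0.1159  0.1553] yaw173.2
```

View pics/s7.png

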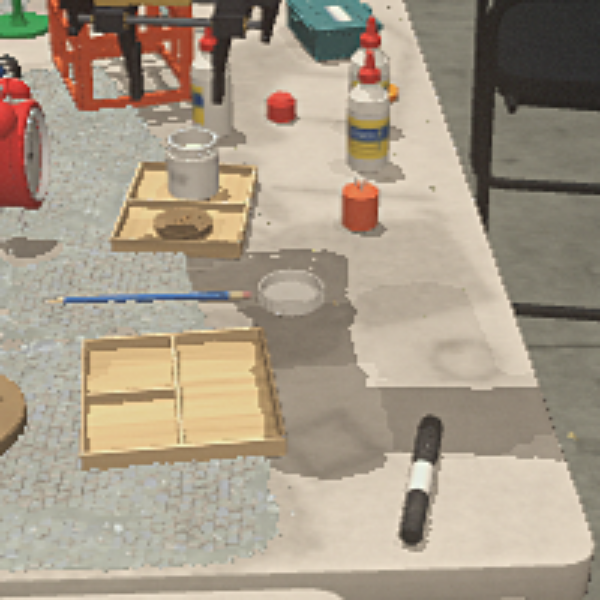

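The medallion lies flat in the left bay. Next I'll look at the marker from the left side of it.

```bash
python3 -c "
from h import *
go([.45,.34,.22],166)"
```

```text
rv [0.016 0.127 0.   ] cm [43.13 -6.16 23.83] deg7.3 dist497mm t12.8 w0.748 F [1.4 0.2 5.3] p [ 0.6372 -0.1164  0.1625] yaw173.3
```

>>> step_arm([
  [[0, 0.03, 0, 3.4, -1, 1.9, 75], [0, 0.06, 0, 6.8, -2, 3.8, 75], [0, 0.09, 0, 10.2, -3, 5.7, 75], [0, 0.12, 0, 13.6, -4, 7.6, 75], [0, 0.124, 0, 17, -5, 9.5, 75]],
])

```text
time_s: 13.2
tcp_pos: [0.5576, 0.0658, 0.2025]
ee_rot: [[0.242, 0.001, -0.97], [0.97, 0.0, 0.242], [0.0, -1.0, -0.001]]
wrist_force: [0.8, 1.2, 0.6]
gripper_width: 0.748
```

```bash
python3 -c "
from h import *
go([.45,.34,.22],166)"
```

```text
rv [ 0.001 -0.     0.   ] cm [24.   -1.75 17.08] deg0.0 dist295mm t13.2 w0.748 F [0.8 1.2 0.6] p [0.5576 0.0658 0.2025] yaw166.0
```

>>> step_arm([
  [[0, 0, 0, 3.3, -0.5, 2.3, 75], [0, 0, 0, 6.6, -1, 4.6, 75], [0, 0, 0, 9.9, -1.5, 6.9, 75], [0, 0, 0, 13.2, -1.7, 9.2, 75], [0, 0, 0, 16.5, -1.7, 11.5, 75]],
])

```text
time_s: 13.62
tcp_pos: [0.4859, 0.2542, 0.22]
ee_rot: [[0.24, 0.002, -0.971], [0.971, 0.002, 0.24], [0.002, -1.0, -0.002]]
wrist_force: [0.9, -0.0, -0.4]
gripper_width: 0.75
```

>>> step_arm([
  [[0, 0, 0, 3, 0, 2, 75], [0, 0, 0, 5.5, 0, 4, 75], [0, 0, 0, 6.5, 0, 4.6, 75], [0, 0, 0, 6.5, 0, 4.6, 75], [0, 0, 0, 6.5, 0, 4.6, 75]],
])

```text
time_s: 14.03
tcp_pos: [0.4574, 0.3265, 0.2187]
ee_rot: [[0.24, -0.0, -0.971], [0.971, -0.0, 0.24], [-0.0, -1.0, 0.0]]
wrist_force: [0.4, -0.1, -0.4]
gripper_width: 0.749
```

```bash
python3 -c "
from h import *
c=optics.capture('wrist');cv2.imwrite('pics/w8.png',c['image'][:,:,::-1])
np.save('w8.npy',c,allow_pickle=True)
go([.45,.34,.22],166)"
```

```text
rv [-0.     0.001 -0.   ] cm [ 1.19 -0.13  1.09] deg0.1 dist16mm t14.1 w0.751 F [-0.   0.1  0.2] p [0.4578 0.3258 0.2187] yaw166.1
```

View pics/w8.png

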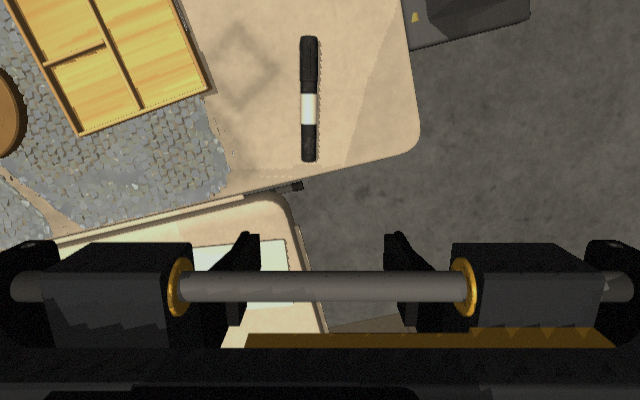

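The marker runs from (309,37) to (308,161), almost in line with the image's vertical axis.

Run:
```python
from h import *
np.set_printoptions(precision=4,suppress=True)
c=np.load('w8.npy',allow_pickle=True).item()
for z in (.009,.015):
    a=onz(c,309.3,36.5,z);b=onz(c,308.3,161,z);print(z,a,b,(a+b)/2,np.linalg.norm(a-b),np.degrees(np.arctan2((b-a)[1],(b-a)[0])))
m=(a+b)/2
go([m[0],m[1],.06],166)
```

```text
0.009 [0.4362 0.1914 0.009 ] [0.4682 0.311  0.009 ] [0.4522 0.2512 0.009 ] 0.12378490618932315 75.03974331773757
0.015 [0.4363 0.1925 0.015 ] [0.4677 0.31   0.015 ] [0.452  0.2513 0.015 ] 0.12172232348235996 75.03974331773756
rv [-0.     0.001 -0.   ] cm [-7.37 15.87 -1.24] deg0.1 dist175mm t14.1 w0.751 F [-0.   0.1  0.2] p [0.4578 0.3258 0.2187] yaw166.1
```

>>> step_arm([
  [[0, 0.01, 0, -2.5, 3.5, -0.4, 55], [0, 0.018, 0, -5, 7, -0.8, 55], [0, 0.018, 0, -7.4, 10.5, -1.2, 55], [0, 0.018, 0, -7.4, 14, -1.2, 55], [0, 0.018, 0, -7.4, 16, -1.2, 55]],
])

```text
time_s: 14.5
tcp_pos: [0.4498, 0.2468, 0.0555]
ee_rot: [[0.263, -0.005, -0.965], [0.965, -0.004, 0.263], [-0.005, -1.0, 0.004]]
wrist_force: [-0.8, -0.6, 0.3]
gripper_width: 0.561
```

```bash
python3 -c "
from h import *
go([.452,.251,.014],165)
c=optics.capture('wrist');cv2.imwrite('pics/w9.png',c['image'][:,:,::-1])"
```

```text
rv [-0.004 -0.004 -0.005] cm [ 0.48  4.15 -0.11] deg0.4 dist42mm t14.5 w0.561 F [-0.8 -0.6  0.3] p [0.4498 0.2468 0.0555] yaw164.7
```

View pics/w9.png

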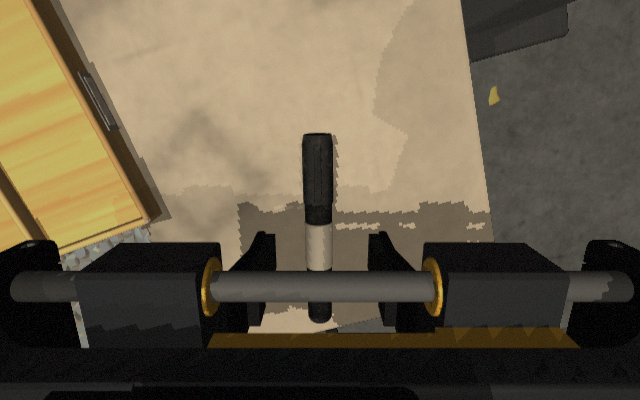

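```bash
python3 -c "
from h import *
go([.452,.251,.014],165)"
```

```text
rv [-0.006 -0.004 -0.009] cm [ 0.56  3.89 -0.21] deg0.7 dist39mm t14.6 w0.561 F [-0.5 -0.9 -2.3] p [0.4488 0.2464 0.0529] yaw164.7
```

>>> step_arm([
  [[0, 0, 0, 0.4, 0.5, 0, 50], [0, 0, 0, 0.4, 1, 0, 50], [0, 0, 0, 0.4, 1.5, 0, 50], [0, 0, 0, 0.4, 1.5, 0, 50], [0, 0, 0, 0.4, 1.5, 0, 50]],
])

```text
time_s: 14.97
tcp_pos: [0.453, 0.2561, 0.0445]
ee_rot: [[0.258, 0.001, -0.966], [0.966, 0.001, 0.258], [0.001, -1.0, -0.001]]
wrist_force: [0.2, 0.4, -0.5]
gripper_width: 0.504
```

```bash
python3 -c "
from h import *
go([.452,.251,.014],165)"
```

```text
rv [0.001 0.001 0.001] cm [-0.53  3.05 -0.04] deg0.1 dist31mm t15.0 w0.504 F [ 0.2  0.4 -0.5] p [0.453  0.2561 0.0445] yaw165.1
```

>>> step_arm([
  [[0, 0, 0, -0.3, 1, 0, 50], [0, 0, 0, -0.5, 2, 0, 50], [0, 0, 0, -0.5, 2.8, 0, 50], [0, 0, 0, -0.5, 3.05, 0, 50], [0, 0, 0, -0.5, 3.05, 0, 50]],
])

```text
time_s: 15.38
tcp_pos: [0.4512, 0.2509, 0.0129]
ee_rot: [[0.258, -0.0, -0.966], [0.966, -0.0, 0.258], [-0.0, -1.0, 0.0]]
wrist_force: [-0.1, -0.4, -0.1]
gripper_width: 0.503
```

>>> step_arm([
  [[0, 0, 0, 0, 0, 0, 30], [0, 0, 0, 0, 0, 0, 10], [0, 0, 0, 0, 0, 0, 5], [0, 0, 0, 0, 0, 0, 5], [0, 0, 0, 0, 0, 0, 5]],
])

```text
time_s: 15.8
tcp_pos: [0.4514, 0.251, 0.0135]
ee_rot: [[0.258, 0.0, -0.966], [0.966, 0.0, 0.258], [0.001, -1.0, -0.0]]
wrist_force: [-1.1, -0.3, 2.1]
gripper_width: 0.211
```

```bash
python3 -c "
from h import *
go([.452,.251,.014],165)"
```

```text
rv [0.    0.001 0.001] cm [ 0.02 -0.05 -0.06] deg0.1 dist1mm t15.8 w0.211 F [-1.1 -0.3  2.1] p [0.4514 0.251  0.0135] yaw165.0
```

>>> step_arm([
  [[0, 0, 0, 0, 0, 0, 5], [0, 0, 0, 0, 0, 0, 5], [0, 0, 0, 0, -1, 0, 5], [0, 0, 0, 0, -3.5, 0, 5], [0, 0, 0, 0, -6, 0, 5]],
])

```text
time_s: 16.22
tcp_pos: [0.4506, 0.25, 0.0734]
ee_rot: [[0.258, -0.002, -0.966], [0.966, -0.002, 0.258], [-0.003, -1.0, 0.002]]
wrist_force: [-0.0, 1.4, -0.4]
gripper_width: 0.206
```

```bash
python3 -c "
from h import *
go([.5914,.1436,.09],185.3)
c=optics.capture('side');cv2.imwrite('pics/s10.png',cv2.resize(c['image'][130:330,220:420,::-1],None,fx=3,fy=3))"
```

```text
rv [-0.002 -0.354 -0.003] cm [ -6.65  -1.66 -16.35] deg20.3 dist177mm t16.2 w0.206 F [-0.   1.4 -0.4] p [0.4506 0.25   0.0734] yaw165.0
```

View pics/s10.png

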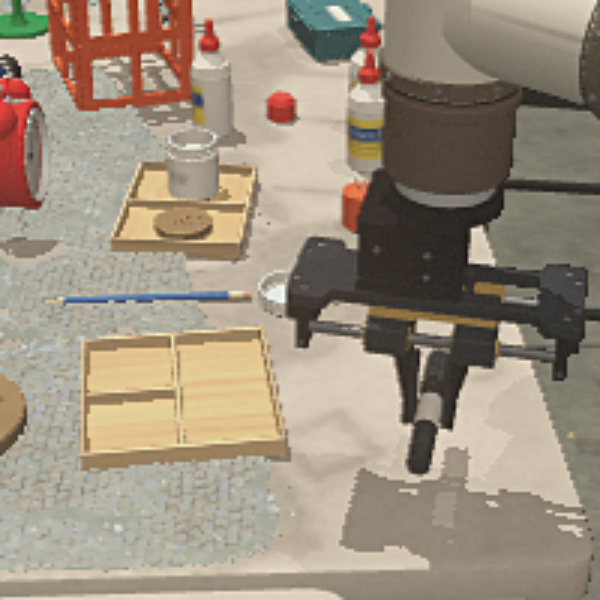

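The marker is held level at its middle. Carry it to the long bay.

>>> step_arm([
  [[0, -0.1, 0, -1, -1, -2.5, 5], [0, -0.2, 0, -2.5, -1.7, -6, 5], [0, -0.3, 0, -4, -1.7, -9.8, 5], [0, -0.354, 0, -5.4, -1.7, -13.2, 5], [0, -0.354, 0, -6.6, -1.7, -16.3, 5]],
])

```text
time_s: 16.68
tcp_pos: [0.5932, 0.1435, 0.0911]
ee_rot: [[-0.094, 0.001, -0.996], [0.996, 0.001, -0.094], [0.0, -1.0, -0.001]]
wrist_force: [0.1, 0.4, -1.3]
gripper_width: 0.208
```

>>> step_arm([
  [[0, 0, 0, 0, 0, 0, 5], [0, 0, 0, 0, 1, 0, 5], [0, 0, 0, 0, 2, 0, 5], [0, 0, 0, 0, 2, 0, 5], [0, 0, 0, 0, 2, 0, 5]],
])

```text
time_s: 17.1
tcp_pos: [0.59, 0.1453, 0.069]
ee_rot: [[-0.094, -0.003, -0.996], [0.996, -0.001, -0.094], [-0.001, -1.0, 0.003]]
wrist_force: [0.3, 0.6, 0.5]
gripper_width: 0.206
```

```bash
python3 -c "
from h import *
go([.5914,.1436,.0225],185.3)
c=optics.capture('wrist');cv2.imwrite('pics/w11.png',c['image'][:,:,::-1])"
```

```text
rv [-0.003  0.002 -0.001] cm [-0.18  4.65 -0.14] deg0.2 dist47mm t17.1 w0.206 F [0.3 0.6 0.5] p [0.59   0.1453 0.069 ] yaw-174.6
```

View pics/w11.png

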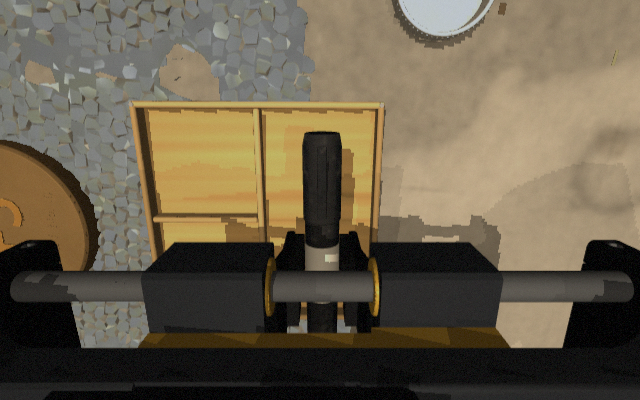

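```bash
python3 -c "
from h import *
c=optics.capture('wrist')
print(onz(c,322,132,.066), onz(c,322,132,.072))
go([.5914,.1436,.0225],185.3)"
```

```text
[0.59613114 0.08411139 0.066     ] [0.59619306 0.08358469 0.072     ]
rv [-0.     0.002 -0.   ] cm [-0.22  4.77 -0.01] deg0.1 dist48mm t17.2 w0.212 F [ 0.4 -0.3  0.4] p [0.5911 0.1458 0.0702] yaw-174.6
```

>>> step_arm([
  [[0, 0, 0, -0.2, 1.2, 0, 5], [0, 0, 0, -0.2, 2.4, 0, 5], [0, 0, 0, -0.2, 3.6, 0, 5], [0, 0, 0, -0.2, 4.5, 0, 5], [0, 0, 0, -0.2, 4.8, 0, 5]],
])

```text
time_s: 17.62
tcp_pos: [0.5909, 0.1432, 0.0214]
ee_rot: [[-0.094, -0.002, -0.996], [0.996, -0.001, -0.094], [-0.001, -1.0, 0.002]]
wrist_force: [-4.3, 0.2, 13.5]
gripper_width: 0.208
```

>>> step_arm([
  [[0, 0, 0, 0, 0, 0, 5], [0, 0, 0, 0, 0, 0, 5], [0, 0, 0, 0, 0, 0, 32], [0, 0, 0, 0, 0, 0, 36], [0, 0, 0, 0, 0, 0, 36]],
])

```text
time_s: 18.03
tcp_pos: [0.5921, 0.1431, 0.0225]
ee_rot: [[-0.093, 0.001, -0.996], [0.996, 0.0, -0.093], [0.0, -1.0, -0.001]]
wrist_force: [0.3, -0.1, -0.2]
gripper_width: 0.322
```

>>> step_arm([
  [[0, 0, 0, 0, 0, 0, 36], [0, 0, 0, 0, -1.5, 0, 36], [0, 0, 0, 0, -4, 0, 36], [0, 0, 0, 0, -8, 0, 50], [0, 0, 0, 0, -11, 0, 70]],
])

```text
time_s: 18.45
tcp_pos: [0.5923, 0.1429, 0.1343]
ee_rot: [[-0.093, 0.001, -0.996], [0.996, -0.0, -0.093], [-0.0, -1.0, -0.001]]
wrist_force: [0.5, 0.8, 1.4]
gripper_width: 0.442
```

```bash
python3 -c "
from h import *
c=optics.capture('side');cv2.imwrite('pics/s12.png',cv2.resize(c['image'][130:330,220:420,::-1],None,fx=3,fy=3))
go([.463,-.136,.12],180)"
```

```text
rv [0.014 0.095 0.003] cm [-26.63   1.86  15.93] deg5.5 dist311mm t18.5 w0.478 F [ 1.7 -0.1  5. ] p [0.5961 0.1442 0.1414] yaw-174.6
```

View pics/s12.png

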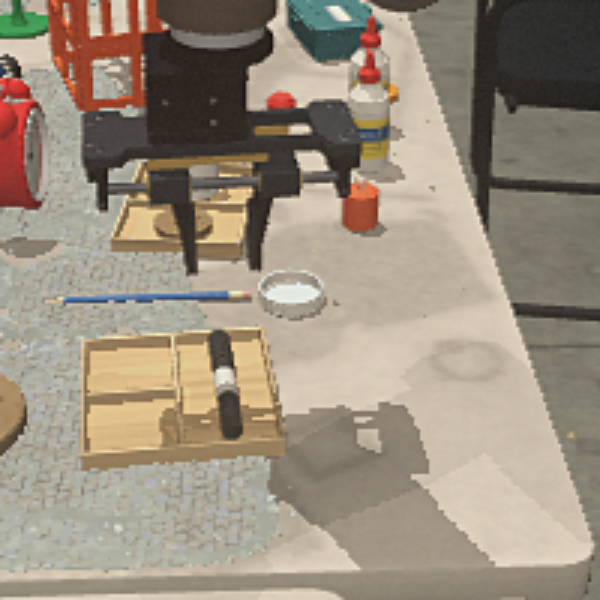

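The marker lies flat in the long bay. Next is the plug.

>>> step_arm([
  [[0, 0.03, 0, -3.4, 0, 2, 80], [0, 0.06, 0, -6.8, 0, 4, 80], [0, 0.09, 0, -10.2, 0, 6, 80], [0, 0.093, 0, -13.6, 0, 8, 80], [0, 0.093, 0, -17, 0, 10, 80]],
])

```text
time_s: 18.92
tcp_pos: [0.5069, -0.0369, 0.1322]
ee_rot: [[-0.001, 0.0, -1.0], [1.0, 0.0, -0.001], [0.0, -1.0, -0.0]]
wrist_force: [-0.5, -1.3, 0.8]
gripper_width: 0.781
```

```bash
python3 -c "
from h import *
go([.4632,-.135,.10],180)"
```

```text
rv [0.    0.001 0.   ] cm [-9.8   3.22  4.38] deg0.0 dist112mm t18.9 w0.781 F [-0.5 -1.3  0.8] p [ 0.5069 -0.0369  0.1322] yaw-180.0
```

>>> step_arm([
  [[0, 0, 0, -3, 0.5, 1.3, 75], [0, 0, 0, -6, 1.5, 2.6, 75], [0, 0, 0, -9, 2.5, 4, 75], [0, 0, 0, -9.8, 3, 4.4, 75], [0, 0, 0, -9.8, 3, 4.4, 75]],
])

```text
time_s: 19.33
tcp_pos: [0.4618, -0.1353, 0.101]
ee_rot: [[0.004, -0.003, -1.0], [1.0, 0.0, 0.004], [0.0, -1.0, 0.003]]
wrist_force: [0.3, 0.2, 0.5]
gripper_width: 0.75
```

>>> step_arm([
  [[0, 0, 0, 0, 0, 0, 75], [0, 0, 0, 0, 0, 0, 75], [0, 0, 0, 0, 0, 0, 75], [0, 0, 0, 0, 0, 0, 75], [0, 0, 0, 0, 0, 0, 75]],
])

```text
time_s: 19.75
tcp_pos: [0.4647, -0.1328, 0.1024]
ee_rot: [[-0.002, 0.001, -1.0], [1.0, 0.0, -0.002], [0.0, -1.0, -0.001]]
wrist_force: [-0.7, -0.3, -1.0]
gripper_width: 0.753
```

```bash
python3 -c "
from h import *
go([.4632,-.135,.023],180)
c=optics.capture('wrist');cv2.imwrite('pics/w13.png',c['image'][:,:,::-1])"
```

```text
rv [0.001 0.002 0.   ] cm [-0.22  7.94  0.16] deg0.1 dist79mm t19.8 w0.753 F [-0.7 -0.3 -1. ] p [ 0.4647 -0.1328  0.1024] yaw-179.9
```

View pics/w13.png

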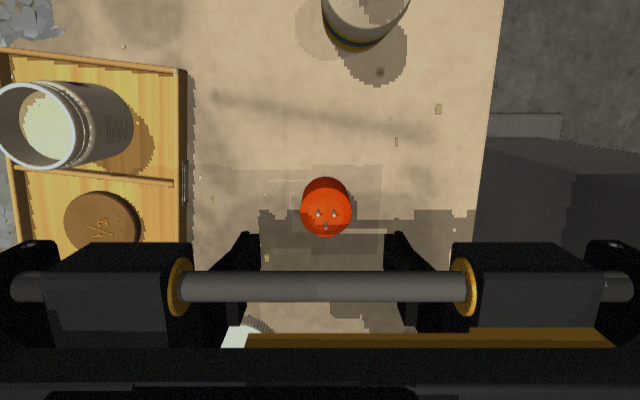

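The jar and medallion sit well in their bays. The plug at (326,213) is centred.

>>> step_arm([
  [[0, 0, 0, -0.2, 2, 0.1, 75], [0, 0, 0, -0.2, 4, 0.1, 75], [0, 0, 0, -0.2, 6, 0.1, 70], [0, 0, 0, -0.2, 7.6, 0.1, 70], [0, 0, 0, -0.2, 7.9, 0.1, 70]],
])

```text
time_s: 20.22
tcp_pos: [0.4614, -0.1353, 0.0208]
ee_rot: [[0.0, -0.005, -1.0], [1.0, 0.0, 0.0], [0.0, -1.0, 0.005]]
wrist_force: [0.0, 0.8, -0.3]
gripper_width: 0.708
```

>>> step_arm([
  [[0, 0, 0, 0, 0, 0, 50], [0, 0, 0, 0, 0, 0, 35], [0, 0, 0, 0, 0, 0, 25], [0, 0, 0, 0, 0, 0, 20], [0, 0, 0, 0, 0, 0, 20]],
])

```text
time_s: 20.63
tcp_pos: [0.4636, -0.1355, 0.024]
ee_rot: [[-0.0, 0.002, -1.0], [1.0, 0.0, -0.0], [0.0, -1.0, -0.002]]
wrist_force: [-0.2, 0.9, 3.4]
gripper_width: 0.408
```

>>> step_arm([
  [[0, 0, 0, 0, 0, 0, 20], [0, 0, 0, 0, 0, 0, 20], [0, 0, 0, 0, 0, 0, 20], [0, 0, 0, 0, 0, 0, 20], [0, 0, 0, 0, 0, 0, 20]],
])

```text
time_s: 21.05
tcp_pos: [0.4636, -0.1355, 0.024]
ee_rot: [[-0.0, 0.001, -1.0], [1.0, -0.0, -0.0], [-0.0, -1.0, -0.001]]
wrist_force: [-1.2, 0.9, 5.8]
gripper_width: 0.405
```

>>> step_arm([
  [[0, 0, 0, 0, -1, 0, 20], [0, 0, 0, 0, -3, 0, 20], [0, 0, 0, 0, -6, 0, 20], [0, 0, 0, 0, -8.5, 0, 20], [0, 0, 0, 0, -9, 0, 20]],
])

```text
time_s: 21.47
tcp_pos: [0.4657, -0.1357, 0.1172]
ee_rot: [[-0.001, 0.008, -1.0], [1.0, -0.001, -0.001], [-0.001, -1.0, -0.008]]
wrist_force: [1.5, -0.6, 0.8]
gripper_width: 0.407
```

```bash
python3 -c "
from h import *
yw=np.radians(5.3);R=np.array([[np.cos(yw),-np.sin(yw)],[np.sin(yw),np.cos(yw)]]);t=np.array([.6272,.1469])
for p in ((.037,.036),(.037,-.036)): print(t+R@np.array(p))
c=optics.capture('side');cv2.imwrite('pics/s14.png',cv2.resize(c['image'][130:330,220:420,::-1],None,fx=3,fy=3))
q=t+R@np.array((.037,.036));go([q[0],q[1],.13],185.3)"
```

```text
[0.66071647 0.1861638 ]
[0.66736715 0.11447162]
rv [ 0.007 -0.092 -0.   ] cm [ 32.17  -1.23 -19.58] deg5.3 dist377mm t21.5 w0.408 F [ 0.2 -0.5 -0.5] p [ 0.4651 -0.1356  0.1163] yaw-180.0
```

View pics/s14.png

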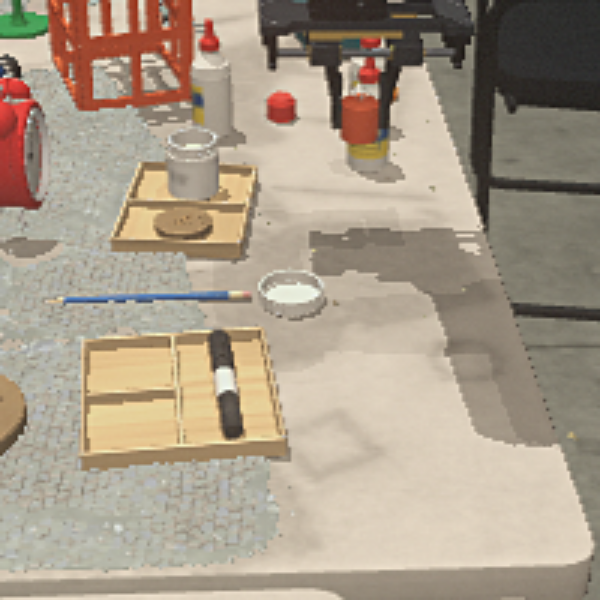

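>>> step_arm([
  [[0, -0.02, 0, 2, -0.3, -1.2, 20], [0, -0.05, 0, 5.5, -1, -3.3, 20], [0, -0.092, 0, 9, -2, -5.4, 20], [0, -0.092, 0, 12.5, -2.5, -7.5, 20], [0, -0.092, 0, 16, -2.5, -9.6, 20]],
])

```text
time_s: 21.93
tcp_pos: [0.5598, 0.0261, 0.1382]
ee_rot: [[-0.092, 0.0, -0.996], [0.996, 0.0, -0.092], [0.0, -1.0, -0.0]]
wrist_force: [0.5, -1.1, -1.0]
gripper_width: 0.404
```

```bash
python3 -c "
from h import *
go([.6607,.1862,.11],185.3)"
```

```text
rv [ 0.    -0.001  0.   ] cm [ 15.02   2.82 -11.52] deg0.0 dist191mm t21.9 w0.404 F [ 0.5 -1.1 -1. ] p [0.5598 0.0261 0.1382] yaw-174.7
```

>>> step_arm([
  [[0, 0, 0, 3.2, 0.5, -2.4, 20], [0, 0, 0, 6.4, 1, -4.8, 20], [0, 0, 0, 9.6, 1.5, -7.2, 20], [0, 0, 0, 12.5, 2.2, -9.6, 20], [0, 0, 0, 15, 2.8, -11.5, 20]],
])

```text
time_s: 22.35
tcp_pos: [0.6601, 0.1865, 0.1075]
ee_rot: [[-0.093, -0.002, -0.996], [0.996, -0.001, -0.093], [-0.001, -1.0, 0.002]]
wrist_force: [0.5, 0.2, -0.6]
gripper_width: 0.404
```

>>> step_arm([
  [[0, 0, 0, 0, 0, 0, 20], [0, 0, 0, 0, 0, 0, 20], [0, 0, 0, 0, 0, 0, 20], [0, 0, 0, 0, 0, 0, 20], [0, 0, 0, 0, 0, 0, 20]],
])

```text
time_s: 22.77
tcp_pos: [0.6593, 0.1832, 0.1104]
ee_rot: [[-0.091, -0.0, -0.996], [0.996, -0.0, -0.091], [-0.0, -1.0, 0.0]]
wrist_force: [0.3, -0.3, -1.1]
gripper_width: 0.407
```

```bash
python3 -c "
from h import *
go([.6607,.1862,.033],185.3)
c=optics.capture('wrist');cv2.imwrite('pics/w15.png',c['image'][:,:,::-1])"
```

```text
rv [-0.    -0.002 -0.   ] cm [ 0.29  7.74 -0.16] deg0.1 dist77mm t22.8 w0.407 F [ 0.3 -0.3 -1.1] p [0.6593 0.1832 0.1104] yaw-174.8
```

View pics/w15.png

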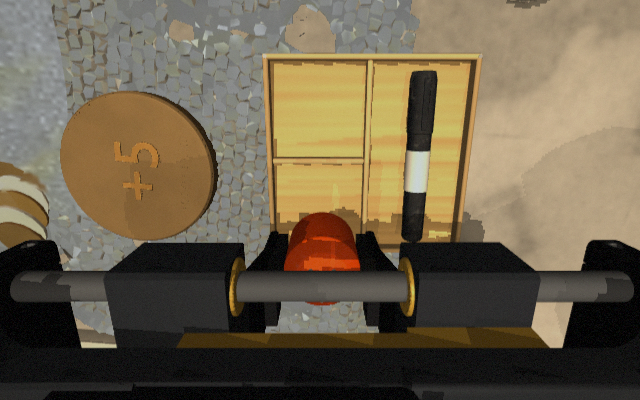

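>>> step_arm([
  [[0, 0, 0, 0.3, 2, -0.15, 20], [0, 0, 0, 0.3, 4, -0.15, 20], [0, 0, 0, 0.3, 6, -0.15, 20], [0, 0, 0, 0.3, 7.2, -0.15, 20], [0, 0, 0, 0.3, 7.6, -0.15, 20]],
])

```text
time_s: 23.23
tcp_pos: [0.6595, 0.1862, 0.0321]
ee_rot: [[-0.091, -0.004, -0.996], [0.996, -0.002, -0.091], [-0.001, -1.0, 0.004]]
wrist_force: [-6.6, -0.6, 15.6]
gripper_width: 0.405
```

>>> step_arm([
  [[0, 0, 0, 0, 0, 0, 20], [0, 0, 0, 0, 0.1, 0, 20], [0, 0, 0, 0, 0.1, 0, 20], [0, 0, 0, 0, 0.1, 0, 20], [0, 0, 0, 0, 0.1, 0, 20]],
])

```text
time_s: 23.65
tcp_pos: [0.6615, 0.1877, 0.0341]
ee_rot: [[-0.092, 0.001, -0.996], [0.996, 0.001, -0.092], [0.001, -1.0, -0.002]]
wrist_force: [-0.1, -0.8, 0.8]
gripper_width: 0.407
```

>>> step_arm([
  [[0, 0, 0, 0, 0.15, 0, 20], [0, 0, 0, 0, 0.15, 0, 20], [0, 0, 0, 0, 0.15, 0, 46], [0, 0, 0, 0, 0.15, 0, 55], [0, 0, 0, 0, 0.15, 0, 60]],
])

```text
time_s: 24.07
tcp_pos: [0.6609, 0.1874, 0.0315]
ee_rot: [[-0.092, -0.0, -0.996], [0.996, -0.0, -0.092], [-0.0, -1.0, 0.0]]
wrist_force: [0.5, -0.5, -0.7]
gripper_width: 0.532
```

>>> step_arm([
  [[0, 0, 0, 0, 0.15, 0, 60], [0, 0, 0, 0, -1.5, 0, 60], [0, 0, 0, 0, -5, 0, 65], [0, 0, 0, 0, -9, 0, 70], [0, 0, 0, 0, -12, 0, 80]],
])

```text
time_s: 24.48
tcp_pos: [0.6617, 0.1875, 0.1543]
ee_rot: [[-0.092, 0.002, -0.996], [0.996, 0.0, -0.092], [-0.0, -1.0, -0.002]]
wrist_force: [1.3, 0.4, 1.0]
gripper_width: 0.705
```

```bash
python3 -c "
from h import *
c=optics.capture('side');cv2.imwrite('pics/s16.png',cv2.resize(c['image'][130:330,220:420,::-1],None,fx=3,fy=3))
go([.45,-.16,.24],180)"
```

```text
rv [0.014 0.094 0.003] cm [-32.67  -8.24  24.57] deg5.4 dist417mm t24.5 w0.742 F [ 2.1 -0.1  5.5] p [0.6651 0.1886 0.1619] yaw-174.6
```

View pics/s16.png

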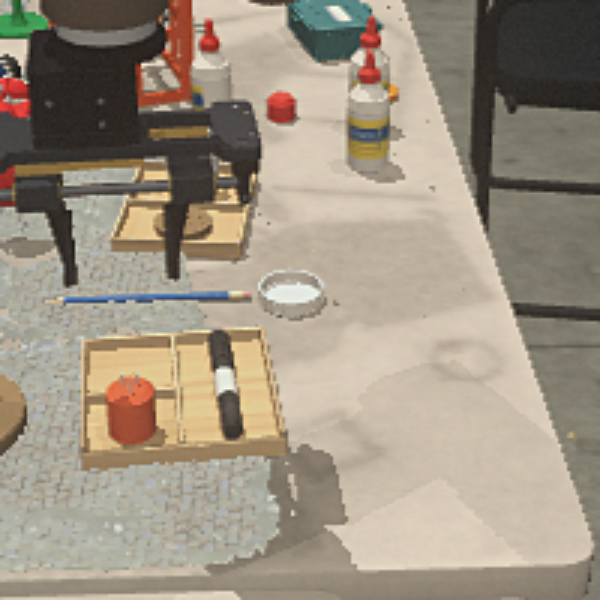

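The plug stands upright in its bay. Next is the leftmost glue bottle at about (.447,-.261).

>>> step_arm([
  [[0, 0.03, 0, -3.2, -1.6, 2.4, 90], [0, 0.06, 0, -6.4, -3.2, 4.8, 100], [0, 0.09, 0, -9.6, -4.8, 7.2, 100], [0, 0.093, 0, -12.8, -6.4, 9.6, 100], [0, 0.093, 0, -16, -8, 12, 100]],
])

```text
time_s: 24.95
tcp_pos: [0.5582, 0.0214, 0.2292]
ee_rot: [[0.001, -0.001, -1.0], [1.0, -0.0, 0.001], [-0.0, -1.0, 0.001]]
wrist_force: [0.7, -1.1, 0.8]
gripper_width: 0.994
```

```bash
python3 -c "
from h import *
go([.45,-.16,.24],180)"
```

```text
rv [-0.001 -0.001 -0.   ] cm [-18.15  -1.07  10.81] deg0.1 dist211mm t24.9 w0.994 F [ 0.7 -1.1  0.8] p [0.5582 0.0214 0.2292] yaw180.0
```

>>> step_arm([
  [[0, 0, 0, -3.5, -0.5, 2, 100], [0, 0, 0, -7, -1, 4, 100], [0, 0, 0, -10.5, -1, 6.2, 100], [0, 0, 0, -14, -1, 8.4, 100], [0, 0, 0, -17, -1, 10, 100]],
])

```text
time_s: 25.37
tcp_pos: [0.4572, -0.1487, 0.2391]
ee_rot: [[0.001, 0.0, -1.0], [1.0, 0.0, 0.001], [0.0, -1.0, -0.0]]
wrist_force: [0.4, -0.6, -0.3]
gripper_width: 1.002
```

>>> step_arm([
  [[0, 0, 0, -1, 0, 0.5, 100], [0, 0, 0, -1, 0, 0.5, 100], [0, 0, 0, -1, 0, 0.5, 100], [0, 0, 0, -1, 0, 0.5, 100], [0, 0, 0, -1, 0, 0.5, 100]],
])

```text
time_s: 25.78
tcp_pos: [0.4552, -0.1563, 0.2388]
ee_rot: [[-0.0, -0.0, -1.0], [1.0, 0.0, -0.0], [0.0, -1.0, 0.0]]
wrist_force: [0.6, 0.3, 0.4]
gripper_width: 1.002
```

```bash
python3 -c "
from h import *
c=optics.capture('wrist');cv2.imwrite('pics/w17.png',c['image'][:,:,::-1])
np.save('w17.npy',c,allow_pickle=True)
go([.447,-.261,.16],180)"
```

```text
rv [-0.     0.001  0.   ] cm [-10.48   7.88   0.82] deg0.0 dist131mm t25.8 w1.000 F [-0.5  0.6  0.2] p [ 0.4552 -0.1563  0.2388] yaw-180.0
```

View pics/w17.png

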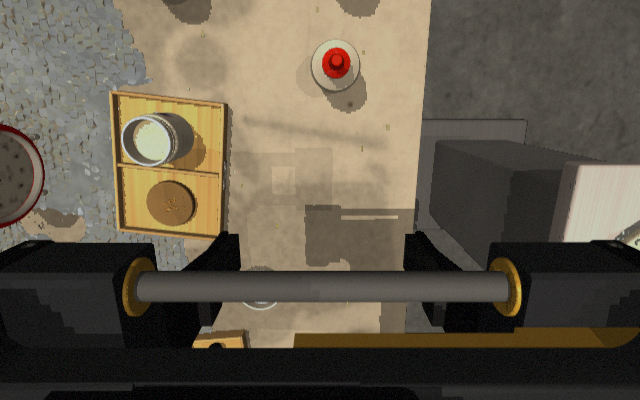

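```bash
python3 -c "
from h import *
c=np.load('w17.npy',allow_pickle=True).item()
# white body silhouette & red nozzle
im=c['image'][30:100,300:375].astype(int)
red=(im[...,0]>120)&(im[...,1]<70);ys,xs=np.nonzero(red);print('red',xs.min()+300,xs.max()+300,ys.min()+30,ys.max()+30)
cv2.imwrite('pics/w17z.png',cv2.resize(c['image'][20:120,290:380,::-1],None,fx=6,fy=6,interpolation=cv2.INTER_CUBIC))
for z in (.09,.131): print(z,onz(c,335.5,64,z),onz(c,336.5,61,z))
"
```

```text
red 322 349 48 77
0.09 [ 0.44343421 -0.26116567  0.09      ] [ 0.44262802 -0.26350072  0.09      ]
0.131 [ 0.44500917 -0.25714788  0.131     ] [ 0.44431345 -0.25916297  0.131     ]
```

View pics/w17z.png

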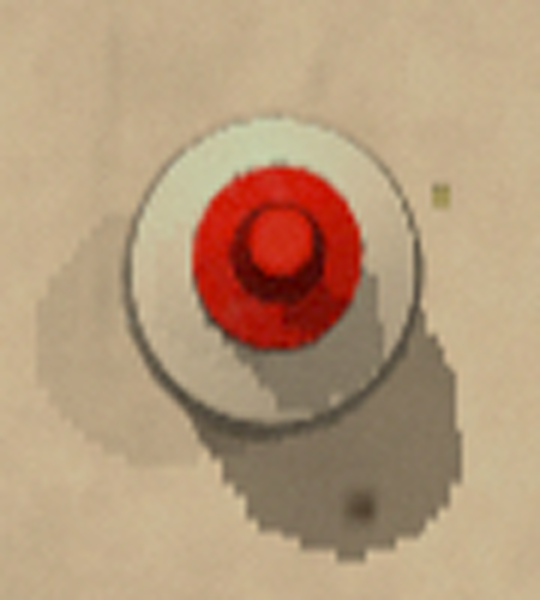

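>>> step_arm([
  [[0, 0, 0, -3, 1, 0.4, 100], [0, 0, 0, -6, 3, 0.8, 100], [0, 0, 0, -9, 5, 1.1, 100], [0, 0, 0, -10.4, 6.5, 1.1, 100], [0, 0, 0, -10.4, 7, 1.1, 100]],
])

```text
time_s: 26.25
tcp_pos: [0.4425, -0.2621, 0.166]
ee_rot: [[0.003, -0.005, -1.0], [1.0, 0.001, 0.003], [0.001, -1.0, 0.005]]
wrist_force: [-0.2, 0.0, -0.0]
gripper_width: 1.001
```

>>> step_arm([
  [[0, 0, 0, 0, 0, 0, 95], [0, 0, 0, 0, 0, 0, 95], [0, 0, 0, 0, 0, 0, 95], [0, 0, 0, 0, 0, 0, 95], [0, 0, 0, 0, 0, 0, 95]],
])

```text
time_s: 26.67
tcp_pos: [0.4441, -0.2605, 0.1701]
ee_rot: [[-0.0, 0.002, -1.0], [1.0, -0.001, -0.0], [-0.001, -1.0, -0.002]]
wrist_force: [-1.1, 0.9, -0.3]
gripper_width: 0.954
```

```bash
python3 -c "
from h import *
go([.4445,-.2605,.077],180)
c=optics.capture('side');cv2.imwrite('pics/s18.png',cv2.resize(c['image'][80:280,220:420,::-1],None,fx=3,fy=3))"
```

```text
rv [ 0.002  0.    -0.001] cm [ 0.01  9.31 -0.02] deg0.1 dist93mm t26.7 w0.954 F [-1.1  0.9 -0.3] p [ 0.4441 -0.2605  0.1701] yaw-180.0
```

View pics/s18.png

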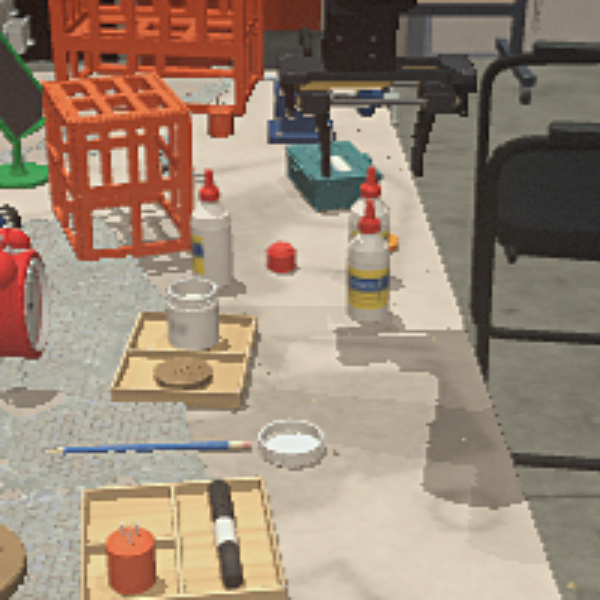

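>>> step_arm([
  [[0, 0, 0, 0, 2, 0, 95], [0, 0, 0, 0, 4.5, 0, 95], [0, 0, 0, 0, 7, 0, 90], [0, 0, 0, 0, 8.8, 0, 80], [0, 0, 0, 0, 9.4, 0, 75]],
])

```text
time_s: 27.13
tcp_pos: [0.4418, -0.2604, 0.0727]
ee_rot: [[0.001, -0.004, -1.0], [1.0, 0.002, 0.001], [0.002, -1.0, 0.004]]
wrist_force: [-0.6, 0.0, -0.1]
gripper_width: 0.831
```

>>> step_arm([
  [[0, 0, 0, 0, 0, 0, 60], [0, 0, 0, 0, 0, 0, 45], [0, 0, 0, 0, 0, 0, 35], [0, 0, 0, 0, 0, 0, 30], [0, 0, 0, 0, 0, 0, 30]],
])

```text
time_s: 27.55
tcp_pos: [0.4442, -0.2614, 0.0763]
ee_rot: [[0.001, 0.003, -1.0], [1.0, -0.001, 0.001], [-0.001, -1.0, -0.003]]
wrist_force: [-1.0, 0.1, 1.6]
gripper_width: 0.482
```

>>> step_arm([
  [[0, 0, 0, 0, 0, 0, 30], [0, 0, 0, 0, 0, 0, 30], [0, 0, 0, 0, 0, 0, 30], [0, 0, 0, 0, 0, 0, 30], [0, 0, 0, 0, 0, 0, 30]],
])

```text
time_s: 27.97
tcp_pos: [0.4443, -0.2615, 0.0763]
ee_rot: [[0.0, 0.002, -1.0], [1.0, -0.001, 0.0], [-0.001, -1.0, -0.002]]
wrist_force: [-0.1, 0.7, 6.6]
gripper_width: 0.488
```

>>> step_arm([
  [[0, 0, 0, 0, -0.5, 0, 30], [0, 0, 0, 0, -2, 0, 30], [0, 0, 0, 0, -4, 0, 30], [0, 0, 0, 0, -6.5, 0, 30], [0, 0, 0, 0, -8, 0, 30]],
])

```text
time_s: 28.38
tcp_pos: [0.4438, -0.2613, 0.157]
ee_rot: [[0.001, 0.002, -1.0], [1.0, -0.001, 0.001], [-0.001, -1.0, -0.002]]
wrist_force: [0.6, -0.7, -1.9]
gripper_width: 0.484
```

>>> step_arm([
  [[0, 0, 0, 0, -1.5, 0, 30], [0, 0, 0, 0, -3, 0, 30], [0, 0, 0, 0, -4, 0, 30], [0, 0, 0, 0, -4, 0, 30], [0, 0, 0, 0, -4, 0, 30]],
])

```text
time_s: 28.8
tcp_pos: [0.4432, -0.2609, 0.1948]
ee_rot: [[0.001, 0.0, -1.0], [1.0, 0.001, 0.001], [0.001, -1.0, -0.0]]
wrist_force: [-0.2, -0.1, -2.8]
gripper_width: 0.485
```

```bash
python3 -c "
from h import *
go([.667,.1145,.20],185.3)
c=optics.capture('side');cv2.imwrite('pics/s19.png',cv2.resize(c['image'][60:260,220:420,::-1],None,fx=3,fy=3))"
```

```text
rv [ 0.    -0.094  0.001] cm [ 37.58  -0.49 -22.33] deg5.4 dist437mm t28.8 w0.485 F [-0.2 -0.1 -2.8] p [ 0.4432 -0.2609  0.1948] yaw179.9
```

View pics/s19.png

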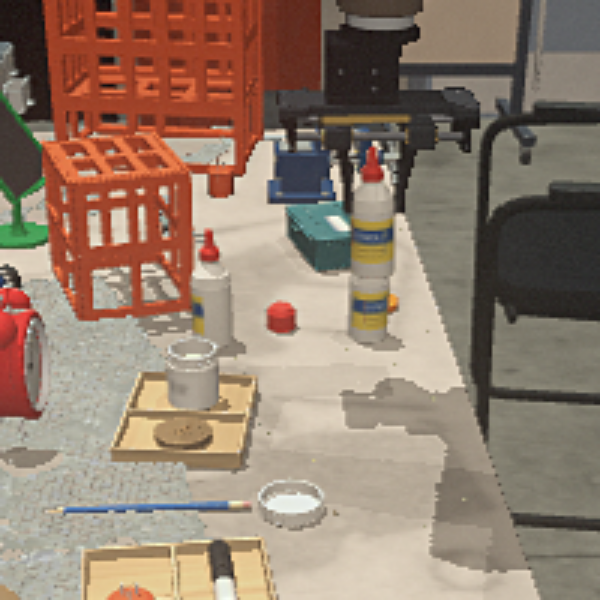

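The bottle is held upright, with its foot at z≈.12. Carry it over.

>>> step_arm([
  [[0, -0.02, 0, 1.5, 0, -0.9, 30], [0, -0.04, 0, 4, 0, -2.4, 30], [0, -0.06, 0, 7, 0, -4.2, 30], [0, -0.094, 0, 10, 0, -6, 30], [0, -0.094, 0, 13, 0, -7.8, 30]],
])

```text
time_s: 29.27
tcp_pos: [0.5212, -0.1299, 0.1935]
ee_rot: [[-0.093, -0.003, -0.996], [0.996, 0.0, -0.093], [0.0, -1.0, 0.003]]
wrist_force: [1.3, -1.1, -0.6]
gripper_width: 0.484
```

```bash
python3 -c "
from h import *
go([.667,.1145,.18],185.3)"
```

```text
rv [-0.003  0.001  0.   ] cm [ 22.98   1.31 -16.8 ] deg0.2 dist285mm t29.3 w0.484 F [ 1.3 -1.1 -0.6] p [ 0.5212 -0.1299  0.1935] yaw-174.7
```

>>> step_arm([
  [[0, 0, 0, 2.8, 0, -2, 30], [0, 0, 0, 5.6, 0, -4, 30], [0, 0, 0, 8.4, 0, -6.1, 30], [0, 0, 0, 11.2, 0, -8.2, 30], [0, 0, 0, 13.5, 0, -10, 30]],
])

```text
time_s: 29.68
tcp_pos: [0.6087, 0.0146, 0.1931]
ee_rot: [[-0.094, -0.003, -0.996], [0.996, -0.0, -0.094], [-0.0, -1.0, 0.003]]
wrist_force: [0.7, -0.9, -1.6]
gripper_width: 0.485
```

```bash
python3 -c "
from h import *
go([.667,.1145,.18],185.3)"
```

```text
rv [-0.003  0.001 -0.   ] cm [ 9.4   1.29 -6.74] deg0.2 dist116mm t29.7 w0.485 F [ 0.7 -0.9 -1.6] p [0.6087 0.0146 0.1931] yaw-174.6
```

>>> step_arm([
  [[0, 0, 0, 2.8, 0, -2, 30], [0, 0, 0, 5.5, 0, -4, 30], [0, 0, 0, 8, 0.6, -5.8, 30], [0, 0, 0, 9.4, 1.2, -6.7, 30], [0, 0, 0, 9.4, 1.2, -6.7, 30]],
])

```text
time_s: 30.1
tcp_pos: [0.6663, 0.1151, 0.1785]
ee_rot: [[-0.096, -0.005, -0.995], [0.995, -0.001, -0.096], [-0.001, -1.0, 0.006]]
wrist_force: [-0.4, -0.5, -2.2]
gripper_width: 0.484
```

>>> step_arm([
  [[0, 0, 0, 0, 0, 0, 30], [0, 0, 0, 0, 1, 0, 30], [0, 0, 0, 0, 2, 0, 30], [0, 0, 0, 0, 2, 0, 30], [0, 0, 0, 0, 2, 0, 30]],
])

```text
time_s: 30.52
tcp_pos: [0.6656, 0.111, 0.1619]
ee_rot: [[-0.092, -0.002, -0.996], [0.996, -0.001, -0.092], [-0.001, -1.0, 0.002]]
wrist_force: [0.5, 0.2, -1.8]
gripper_width: 0.488
```

```bash
python3 -c "
from h import *
go([.667,.1145,.085],185.3)
c=optics.capture('side');cv2.imwrite('pics/s20.png',cv2.resize(c['image'][130:330,220:420,::-1],None,fx=3,fy=3))"
```

```text
rv [-0.002 -0.001 -0.001] cm [ 0.34  7.69 -0.19] deg0.2 dist77mm t30.5 w0.488 F [ 0.5  0.2 -1.8] p [0.6656 0.111  0.1619] yaw-174.7
```

View pics/s20.png

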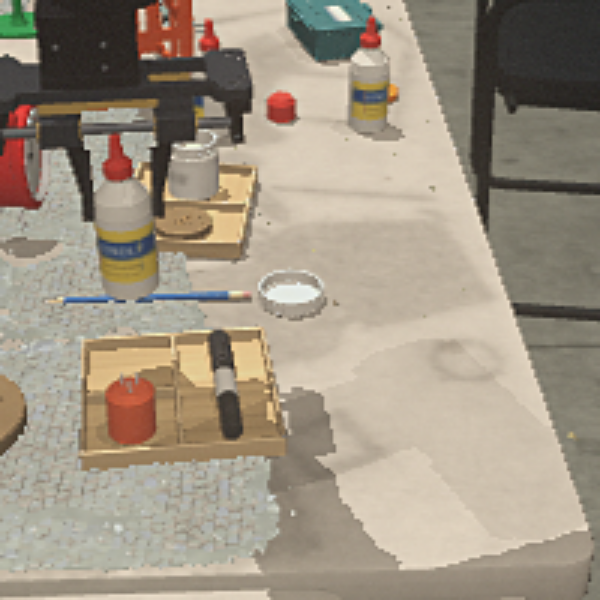

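```bash
python3 -c "
from h import *
c=optics.capture('scene');print('clock red base',onz(c,390,189,0),'white',onz(c,375,165,0))
go([.667,.1145,.085],185.3)"
```

```text
clock red base [ 0.79838103 -0.16531018  0.        ] white [ 0.88881007 -0.05498052  0.        ]
rv [ 0.001 -0.    -0.   ] cm [ 0.29  7.84 -0.06] deg0.0 dist78mm t30.6 w0.483 F [ 0.3 -0.4 -1.3] p [0.6666 0.1116 0.1634] yaw-174.7
```

The clocks are well clear. Now lower the bottle.

>>> step_arm([
  [[0, 0, 0, 0.3, 2, 0, 30], [0, 0, 0, 0.3, 4, 0, 30], [0, 0, 0, 0.3, 5.8, 0, 30], [0, 0, 0, 0.3, 7, 0, 30], [0, 0, 0, 0.3, 7.4, 0, 30]],
])

```text
time_s: 31.03
tcp_pos: [0.6652, 0.1148, 0.087]
ee_rot: [[-0.092, -0.003, -0.996], [0.996, -0.001, -0.092], [-0.001, -1.0, 0.003]]
wrist_force: [-0.6, 0.6, -1.6]
gripper_width: 0.485
```

>>> step_arm([
  [[0, 0, 0, 0, 0, 0, 30], [0, 0, 0, 0, 0, 0, 30], [0, 0, 0, 0, 0, 0, 30], [0, 0, 0, 0, 0, 0, 30], [0, 0, 0, 0, 0, 0, 30]],
])

```text
time_s: 31.45
tcp_pos: [0.6668, 0.1155, 0.0901]
ee_rot: [[-0.093, 0.002, -0.996], [0.996, 0.001, -0.093], [0.001, -1.0, -0.002]]
wrist_force: [-0.1, -0.0, -1.3]
gripper_width: 0.482
```

```bash
python3 -c "
from h import *
go([.667,.1145,.0845],185.3)"
```

```text
rv [0.002 0.001 0.001] cm [-0.1   0.56 -0.01] deg0.1 dist6mm t31.4 w0.482 F [-0.1 -0.  -1.3] p [0.6668 0.1155 0.0901] yaw-174.7
```

>>> step_arm([
  [[0, 0, 0, 0, 0.2, 0, 30], [0, 0, 0, 0, 0.4, 0, 30], [0, 0, 0, 0, 0.5, 0, 30], [0, 0, 0, 0, 0.5, 0, 30], [0, 0, 0, 0, 0.5, 0, 30]],
])

```text
time_s: 31.87
tcp_pos: [0.6663, 0.1153, 0.0844]
ee_rot: [[-0.093, 0.0, -0.996], [0.996, -0.0, -0.093], [-0.0, -1.0, -0.0]]
wrist_force: [-1.5, 0.4, 1.5]
gripper_width: 0.485
```

>>> step_arm([
  [[0, 0, 0, 0, 0, 0, 30], [0, 0, 0, 0, 0, 0, 55], [0, 0, 0, 0, 0, 0, 65], [0, 0, 0, 0, 0, 0, 80], [0, 0, 0, 0, 0, 0, 90]],
])

```text
time_s: 32.28
tcp_pos: [0.6663, 0.1152, 0.0838]
ee_rot: [[-0.093, 0.0, -0.996], [0.996, 0.0, -0.093], [0.0, -1.0, -0.0]]
wrist_force: [1.4, -1.0, 0.2]
gripper_width: 0.693
```

>>> step_arm([
  [[0, 0, 0, 0, 0, 0, 90], [0, 0, 0, 0, -0.5, 0, 90], [0, 0, 0, 0, -2.5, 0, 90], [0, 0, 0, 0, -6, 0, 90], [0, 0, 0, 0, -10, 0, 90]],
])

```text
time_s: 32.7
tcp_pos: [0.6649, 0.1148, 0.1829]
ee_rot: [[-0.093, -0.005, -0.996], [0.996, -0.002, -0.093], [-0.001, -1.0, 0.005]]
wrist_force: [1.1, 1.4, -0.9]
gripper_width: 0.895
```

>>> step_arm([
  [[0, 0, 0, 2, -3, 2, 90], [0, 0, 0, 4, -4, 5, 90], [0, 0, 0, 6, -4, 8, 90], [0, 0, 0, 8, -4, 8, 90], [0, 0, 0, 10, -4, 8, 90]],
])

```text
time_s: 33.12
tcp_pos: [0.5757, 0.2079, 0.2258]
ee_rot: [[-0.094, 0.001, -0.996], [0.996, 0.001, -0.094], [0.001, -1.0, -0.002]]
wrist_force: [0.5, 1.0, 0.7]
gripper_width: 0.905
```

>>> step_arm([
  [[0, 0, 0, 0, 0, 0, 90], [0, 0, 0, 0, 0, 0, 90], [0, 0, 0, 0, 0, 0, 90], [0, 0, 0, 0, 0, 0, 90], [0, 0, 0, 0, 0, 0, 90]],
])

```text
time_s: 33.53
tcp_pos: [0.5776, 0.2065, 0.2239]
ee_rot: [[-0.092, -0.0, -0.996], [0.996, -0.0, -0.092], [-0.0, -1.0, 0.0]]
wrist_force: [-0.4, 0.3, 0.2]
gripper_width: 0.899
```

```bash
python3 -c "
from h import *
go([.6,.25,.2],185.3)
c=optics.capture('wrist');cv2.imwrite('pics/w21.png',c['image'][:,:,::-1])
c=optics.capture('side');cv2.imwrite('pics/s21.png',cv2.resize(c['image'][130:330,220:420,::-1],None,fx=3,fy=3))
c=optics.capture('scene');cv2.imwrite('pics/sc21.png',cv2.resize(c['image'][130:330,190:470,::-1],None,fx=2.8,fy=2.8))"
```

```text
rv [-0.    -0.001 -0.   ] cm [ 4.12  2.39 -2.63] deg0.0 dist54mm t33.5 w0.899 F [-0.4  0.3  0.2] p [0.5776 0.2065 0.2239] yaw-174.7
```

View pics/w21.png

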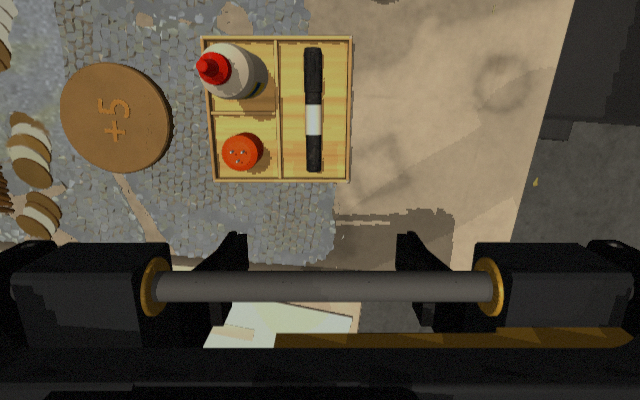

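View pics/s21.png

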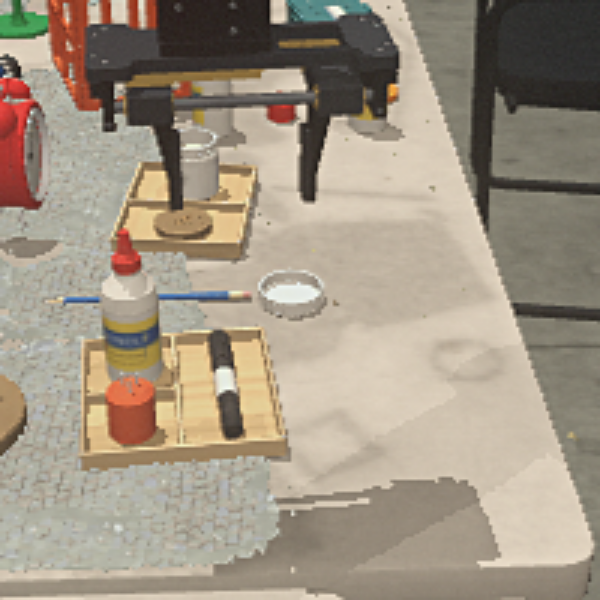

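View pics/sc21.png

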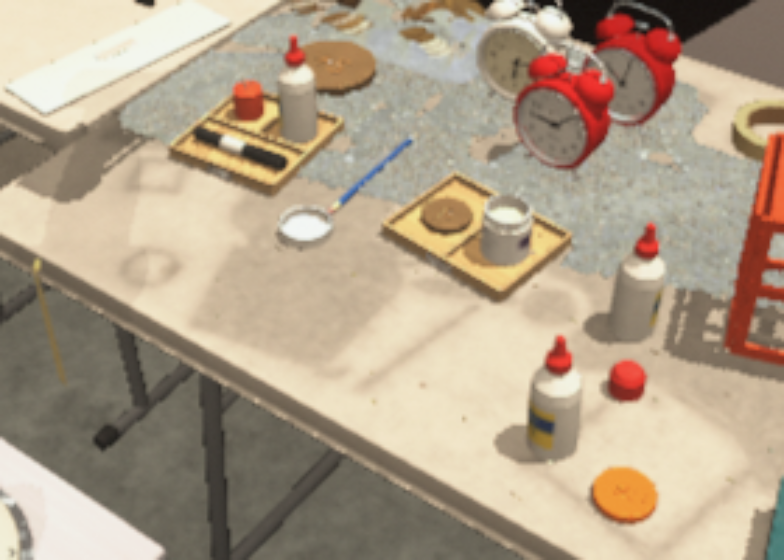

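All three views show the five parts in the right bays, upright or flat, with the gripper clear.

```bash
python3 -c "
from h import *
print(r.finish_job())"
```

```text
the job is handed in; nothing more can be done
None
```

Both kits are made up and the job was handed in at about 34 s of the 120 s.

- **Mounting tray:** the putty jar stands upright in the right-hand bay and the small bronze medallion lies flat in the left-hand one.
- **Repair tray:** the marker lies lengthwise in the long bay. The red plug stands in the left square bay and the leftmost glue bottle in the right one, put in last.

**Last checks:** the side, scene and wrist pictures show every part inside its bay, upright or flat, with the open gripper well clear. The highest wrist force in the readings was about 17 N, during brief contact when setting parts down. No check failed. Three things were less exact:
- The TCP reading was off by up to about 5 mm after fast moves, so I corrected for it before grasping or placing.
- Repeated position measurements mostly agreed to within about 4 mm, some single-view ones less well.
- I judged that parts sit flat only from the pictures and the contact heights.

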